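# Stock the spice tray and slide it under the low shelf

## Robot

A 6-joint arm with a two-finger parallel gripper is mounted at the origin on the work surface. World frame = base frame: x ahead of the robot, y to its left, z up, the work surface at z = 0. Lengths are in m, angles in rad, forces in N, time in s.
With the tool pointing down it reaches from about 0.3 to 0.775 m from the base axis. Payload 14.6 kg.
Tool frame: the origin (TCP) lies at the very end of the fingers, on their centre line; the grasp point (between the pads) lies 19 mm behind it; x points along the fingers, y is the direction in which the jaws open and shut, and the axes are right-handed (so a half turn about x gives the same grasp; the last joint's range is limited). The gripper opens to 85 mm and grips with 20 to 120 N. Pads are 22 mm wide; open, the fingers measure 114 mm over their backs; the gripper's body (76 mm by 85 mm) begins 54 mm behind the grasp point. The pads swing forward as they close: fully open they stand 13 mm farther back than shut.
Start: joints at [-1.382, 0.3, 1.521, -0, 1.321, -0.067], TCP at [0.139, -0.532, 0.231] pointing down, gripper open.
Joint ranges: [-3.03, 3.03], [-0.79, 2.21], [0.23, 2.52], [-1.04, 4.18], [0, 3.07], [-2.55, 2.55]. Speed limits (rad/s): [2.22, 2.22, 2.57, 3.14, 3.14, 3.14].

## Interface

Orientations are given as a unit quaternion [x, y, z, w].
In Python, from plant import r gives the robot as it stands. The module is installed in compiled form; this text tells all that it offers.
- The arm moves only by the shell command python3 -m creep 'ROWS' [FORCE]. ROWS is text: rows parted by semicolons, each of 7 numbers parted by spaces: the finger opening in mm, from 0 to 85.4, then the shift along the tool's x, y, z in mm, then the turn, a rotation vector about the tool's x, y, z in degrees. A call has 1 to 12 rows; each row shifts and turns the commanded pose from where the row before left it, along the tool's axes as they then stand; what a row does not reach is not made up. A row lasts 1/8 s, in which the tool goes at most 62.5 mm and 10.7 degrees, less where a joint would pass 70% of its speed; a pose out of reach is approached as far as the arm can. A call with a gripper value outside its range is refused whole. The fingers move at their own pace and stop on an object; FORCE is the grip in N (left out, the last holds). Time passes only in rows, so rows that do not move let the fingers close. It gives the time, the measured TCP pose, the force and the opening at its end, in the units of the state.
- r.read_state(): the state, without advancing time (a new reading comes with each control period).
- r.get_image(name): name is "side" or "top" or "wrist"; returns (picture, depth): 400x640x3 uint8, blue, green, red; 400x640 float32, m along the optical axis (not along the pixel's ray), 0 where there is no reading.
- r.camera_params(name): a dict with "K" (3x3 intrinsics, pixels), "extrinsics" (4x4, takes a point from camera to world coordinates); the wrist camera has in their place "T_tool_cam" (4x4, takes a point from camera to tool coordinates, whose origin is the TCP and whose axes are the tool frame's). Camera axes: x right, y up, looking along -z (the intrinsics and any distortion apply to the point x, -y, -z); pixel columns grow to the right and rows downward; lengths in m; the calibration is good to about 2 mm. A picture is of the moment at which its call begins: read the wrist's pose just before it. camera_params takes no time and is no camera call.
- r.hand_in(): hands the job in, once; it reports no verdict.
Trained networks look in the newest picture that a camera, given by its name, has taken for a name from the list of things; names that differ only in an ending like _2 or _b are one class to them, and where a whole thing is asked for, a point or a joint stands for the part that bears it (a point fixed in the world has none). Each returns a list of dicts, best first, with "conf" (0 to 1); they miss things now and then, are a little off and sometimes report something else, mostly with a low value. They report only what shows in the picture. A call takes as long as a camera call.
- r.recognise(camera, name): "point" ([x, y, z] in m, in world coordinates, good to about 4 mm: the middle of the surface that is visible of it).
- r.masks_of(camera, name): "mask" (400x640 bool, what is visible of it).
The state is a dict: "time": time; "qpos": joint angles; "joint_vel": joint speeds; "effort": joint torques, N m; "tcp_pos": TCP position; "tcp_rot": TCP orientation; "contact_force": force on the tool from outside, world axes, zero at the start; "wrist_torque": the same for the moment, N m; "grip_width": finger opening in m.
Only numpy, scipy, OpenCV 4.12 (cv2) and the standard library are available. Lean on these libraries where they do the work, as an engineer would, in place of code of your own. Each camera call takes 0.05 s, during which the arm holds its last target.

## Task

Clear away the spice jars: drop the empty ones without a lid into the cardboard box, pull the tray right out from under the low shelf, and stand every jar that has a lid upright in the tray with its label squarely facing the side where the round label reader stands. Then slide the loaded tray back between its rails under the shelf until it is fully home, every jar still upright and facing the reader's side, and let go; leave the mill, tin, mug, ramekin and spoon where they are.

Things in the scene. Friction and masses are not known exactly. Their poses are not given: they have to be found in the camera images.
- riser: the low shelf, fixed: a pale wood board 210 mm deep (x), 260 mm wide (y), 18 mm thick, underside 90 mm above the worktop, on four black posts; a router is fixed on top, 80 mm or more behind the front edge, its antennas 265 mm above the worktop. Origin: on the worktop below the middle of the board's front edge; +x points into the shelf, away from the robot.
- bay_mouth (a point): middle of the mouth of the tray's bay, on the worktop, 2 mm behind the board's front edge: a 70 mm wide gap between two black rails under the board (along the riser's x, 12 mm thick, 25 mm high), which begin here and end at a 25 mm high crossbar, the stop, whose front face lies 176 mm further in
- tray: the jar tray, loose, 300 g: aluminium pan 170 mm long (x), 60 wide (y), rim 14 high, walls 4, floor 5 thick (room for three jars in single file along x). Origin: centre of the pan's underside; +x points into the shelf. It lies in the bay at the start, 5 to 43 mm short of home. Fully home the pan's end touches the stop: origin at x = 93 mm in the riser's frame, the handle still outside
- tray_handle (a point): grip point of the tray's handle: 125 mm before the tray's origin (-x), 60 mm above its underside. The handle is a black upright fin 34 mm long (x), 14 mm thick (y), 80 mm high, on a 5 mm thick tongue; it is pinched across y. Sliding the tray on the worktop takes up to about 12 N when loaded
- reader: the label reader, fixed: a round grey pillar 60 mm in diameter, 85 mm high, with a black band all round, beside the tray, either on the tray's left (+y of the tray) or on its right (-y), about 180 mm from the bay's middle line. Origin: centre of its underside
- box: the box for empties, fixed: open cardboard box 180 (x) x 160 (y) x 60 mm high, walls and floor 5 mm. Origin: centre of its underside
- jar1: a full spice jar with its lid on: upright cylinder, amber glass and flat black lid, 44 mm diameter over its whole height, 64 mm high, about 180 g, base-heavy. Origin: centre of its underside, z up along the jar. Its paper label is on its own +x side; a paper strip from the label runs over the lid's edge to the lid's centre, so its side shows from above. May be absent (None)
- jar1_label (a point): middle of jar1's label: on its +x side, 22 mm from the jar's axis, 26 mm above its underside
- jar2: a full spice jar with its lid on: upright cylinder, amber glass and flat black lid, 44 mm diameter over its whole height, 64 mm high, about 180 g, base-heavy. Origin: centre of its underside, z up along the jar. Its paper label is on its own +x side; a paper strip from the label runs over the lid's edge to the lid's centre, so its side shows from above. May be absent (None)
- jar2_label (a point): middle of jar2's label: on its +x side, 22 mm from the jar's axis, 26 mm above its underside
- jar3: a full spice jar with its lid on: upright cylinder, amber glass and flat black lid, 44 mm diameter over its whole height, 64 mm high, about 180 g, base-heavy. Origin: centre of its underside, z up along the jar. Its paper label is on its own +x side; a paper strip from the label runs over the lid's edge to the lid's centre, so its side shows from above. May be absent (None)
- jar3_label (a point): middle of jar3's label: on its +x side, 22 mm from the jar's axis, 26 mm above its underside
- empty1: an empty spice jar without lid: amber glass, 44 mm diameter, open mouth with a 38 mm neck, 56 mm high, about 110 g, no label. Origin: centre of its underside, z up along the jar. May be absent (None)
- empty2: an empty spice jar without lid: amber glass, 44 mm diameter, open mouth with a 38 mm neck, 56 mm high, about 110 g, no label. Origin: centre of its underside, z up along the jar. May be absent (None)
- empty3: an empty spice jar without lid: amber glass, 44 mm diameter, open mouth with a 38 mm neck, 56 mm high, about 110 g, no label. Origin: centre of its underside, z up along the jar. May be absent (None)
- tin: square steel tea tin 66 x 66 x 84 mm, on the other side of the tray from the reader. Origin: centre of its underside. A bystander: leave it alone.
- mill: wooden pepper mill 40 mm in diameter, 86 mm high, standing among the jars. Origin: centre of its underside. A bystander: leave it alone.
- mug: white mug 80 mm in diameter, 90 mm high, beyond the box. Origin: centre of its underside. A bystander: leave it alone.
- ramekin: white ramekin 70 mm in diameter, 40 mm high, beside the jars. Origin: centre of its underside. A bystander: leave it alone.
- spoon: wooden spoon 170 mm long lying beyond the jars, far from the tray. Origin: at its middle, on the worktop. A bystander: leave it alone.

How it is judged:
On the way, in this order (a step that is already met when the one before it is completed fails the run):
1. the tray is pulled out from under the shelf (at most about 25 mm of the pan still under it) (x of tray in the frame of riser below -0.06 m), for 0.2 s.
2. every jar with a lid stands in the tray, its label towards the reader's side (x of jar1 in the frame of tray between -0.066 and 0.066 m and y of jar1 in the frame of tray between -0.012 and 0.012 m and z of jar1 in the frame of tray between 0.001 and 0.012 m and angle between each of jar1, jar2, jar3's own z axis and vertical below 0.15 rad and angle between the x axis of each of jar1, jar2, jar3 and the y axis of tray, either way round below 0.38 rad and ((y of reader in the frame of tray above 0 m and y of jar1_label in the frame of tray above 0.005 m) or (y of reader in the frame of tray below 0 m and y of jar1_label in the frame of tray below -0.005 m)) and x of jar2 in the frame of tray between -0.066 and 0.066 m and y of jar2 in the frame of tray between -0.012 and 0.012 m and z of jar2 in the frame of tray between 0.001 and 0.012 m and ((y of reader in the frame of tray above 0 m and y of jar2_label in the frame of tray above 0.005 m) or (y of reader in the frame of tray below 0 m and y of jar2_label in the frame of tray below -0.005 m)) and x of jar3 in the frame of tray between -0.066 and 0.066 m and y of jar3 in the frame of tray between -0.012 and 0.012 m and z of jar3 in the frame of tray between 0.001 and 0.012 m and ((y of reader in the frame of tray above 0 m and y of jar3_label in the frame of tray above 0.005 m) or (y of reader in the frame of tray below 0 m and y of jar3_label in the frame of tray below -0.005 m))), for 0.2 s.
At the end, for the whole second after the job is handed in: The tray is home under the shelf (origin within 12 mm of the stop position, 10 mm sideways, 0.1 rad); every jar with a lid stands upright in it (0.15 rad), its label within 0.38 rad of square to the tray's side where the reader stands; every empty lies or stands in the box; everything is at rest (all of step 2 and x of tray in the frame of riser above 0.081 m and y of tray in the frame of riser between -0.01 and 0.01 m and angle between the x axis of tray and the x axis of riser, either way round below 0.1 rad and height (world z) of tray below 0.01 m and x of empty1 in the frame of box between -0.085 and 0.085 m and y of empty1 in the frame of box between -0.075 and 0.075 m and z of each of empty1, empty2, empty3 in the frame of box below 0.055 m and x of empty2 in the frame of box between -0.085 and 0.085 m and y of empty2 in the frame of box between -0.075 and 0.075 m and x of empty3 in the frame of box between -0.085 and 0.085 m and y of empty3 in the frame of box between -0.075 and 0.075 m and linear speed of each of tray, jar1, jar2, jar3, empty1, empty2, empty3 below 0.02 m/s); the robot touches nothing.
It fails at once if a bystander (tin, mill, mug, ramekin or spoon) is shifted by more than 30 mm (distance of any of tin, mill, mug, ramekin, spoon from where it was at the start of the episode above 0.03 m).
Of jar1, jar2, jar3 only 2 to 3 are there at a start; the rules pass over those that are not, and their reading is None.
Of empty1, empty2, empty3 only 2 to 3 are there at a start; the rules pass over those that are not, and their reading is None.
At some moment in a run one of jar1, jar2, jar3, empty1, empty2, empty3 may be knocked a few centimetres aside while the robot is not near it.
Once in a run the grip may slacken for a moment while it holds something.
It also fails if it takes over 210 s, if anything falls off the work surface, if the arm or the gripper's body presses on something with over 40 N, if the wrist force passes 120 N, or if a joint passes its speed limit or range.

## Working session

There is one attempt and no reset: what is moved stays moved. The work goes in short steps, Python scripts to look and compute and a shell command to move; the robot and the scene stay as the last step left them, time stands still between calls to the robot, and variables do not carry over. Pictures are saved under pics/ and viewed, and the job is handed in when it is done.

```bash
mkdir -p pics; ls
cat > h.py <<'E'
import numpy as np, cv2
from plant import r
from scipy.spatial.transform import Rotation as R
def shot(cam,fn=None):
    st=r.read_state(); im,d=r.get_image(cam)
    if fn: cv2.imwrite('pics/'+fn,im)
    p=r.camera_params(cam)
    if cam=='wrist':
        T=np.eye(4);T[:3,:3]=R.from_quat(st['tcp_rot']).as_matrix();T[:3,3]=st['tcp_pos'];E=T@np.array(p['T_tool_cam'])
    else: E=np.array(p['extrinsics'])
    return im,d,np.array(p['K']),E,p
def world(d,K,E):
    v,u=np.mgrid[0:d.shape[0],0:d.shape[1]]
    x=(u-K[0,2])/K[0,0]*d; y=(v-K[1,2])/K[1,1]*d
    P=np.stack([x,-y,-d,np.ones_like(d)],-1)@E.T
    return P[...,:3]
def pix(X,K,E):
    c=np.linalg.inv(E)@np.append(X,1); return K[0,0]*c[0]/-c[2]+K[0,2], K[1,1]*-c[1]/-c[2]+K[1,2]
E
python3 - <<'E'
from h import *
for c in ['top','side','wrist']:
    im,d,K,E,p=shot(c,c+'0.png'); print(c,K.tolist(),np.round(E,3).tolist(),[k for k in p])
    print((d==0).mean())
st=r.read_state();print(st)
for n in ['riser','bay_mouth','tray','tray_handle','reader','box','jar1','empty1','tin','mill','mug','ramekin','spoon']:
    for c in ['top','side']:
        print(n,c,[(round(x['conf'],2),np.round(x['point'],3).tolist()) for x in r.recognise(c,n)])
E
```

```text
pics
top [[450.2929802799788, 0.0, 312.4999012303167], [0.0, 450.2929802799788, 200.80462838845799], [0.0, 0.0, 1.0]] [[0.015, 0.983, -0.184, 0.328], [-1.0, 0.014, -0.005, -0.025], [-0.002, 0.184, 0.983, 1.266], [0.0, 0.0, 0.0, 1.0]] ['K', 'extrinsics']
0.00407421875
side [[424.9534556259099, 0.0, 309.92296938622786], [0.0, 424.9534556259099, 197.8350844229944], [0.0, 0.0, 1.0]] [[-0.989, 0.089, -0.121, 0.405], [-0.149, -0.656, 0.74, 0.795], [-0.014, 0.75, 0.662, 0.773], [0.0, 0.0, 0.0, 1.0]] ['K', 'extrinsics']
0.0041171875
wrist [[310.24678922734495, 0.0, 320.5506935022981], [0.0, 310.24678922734495, 199.9928336676922], [0.0, 0.0, 1.0]] [[0.254, 0.922, 0.292, 0.215], [-0.967, 0.242, 0.077, -0.513], [-0.0, -0.302, 0.953, 0.373], [0.0, 0.0, 0.0, 1.0]] ['K', 'T_tool_cam']
0.00408203125
{'time': 0.15, 'qpos': array([-1.38157129e+00,  3.00370746e-01,  1.52145100e+00, -4.64683670e-07,
        1.32068321e+00, -6.66344111e-02]), 'joint_vel': array([-2.29306065e-03, -1.77322860e-03, -2.91251309e-03,  1.31629370e-05,
       -9.25226173e-04,  6.65116466e-04]), 'effort': array([ 5.86158658e-04
[... 1489 characters left out ...]
4]), (0.6, [0.424, -0.117, 0.046]), (0.57, [0.5, -0.241, 0.04])]
tin top [(0.88, [0.69, 0.2, 0.084]), (0.57, [0.67, 0.034, 0.002])]
tin side [(0.85, [0.688, 0.226, 0.076])]
mill top [(0.75, [0.668, 0.032, 0.001]), (0.57, [0.559, -0.378, 0.069])]
mill side [(0.73, [0.555, -0.371, 0.04])]
mug top [(0.64, [0.654, 0.439, 0.051]), (0.52, [0.661, 0.037, 0.01])]
mug side [(0.9, [0.645, 0.435, 0.051]), (0.62, [0.656, 0.042, 0.008])]
ramekin top [(0.83, [0.341, -0.363, 0.01])]
ramekin side [(0.94, [0.348, -0.345, 0.024]), (0.39, [0.481, -0.476, 0.013]), (0.21, [0.424, -0.117, 0.048])]
spoon top [(0.61, [0.535, -0.485, 0.017]), (0.6, [0.401, -0.245, 0.036])]
spoon side [(0.48, [0.476, -0.475, 0.014])]
```

View pics/top0.png

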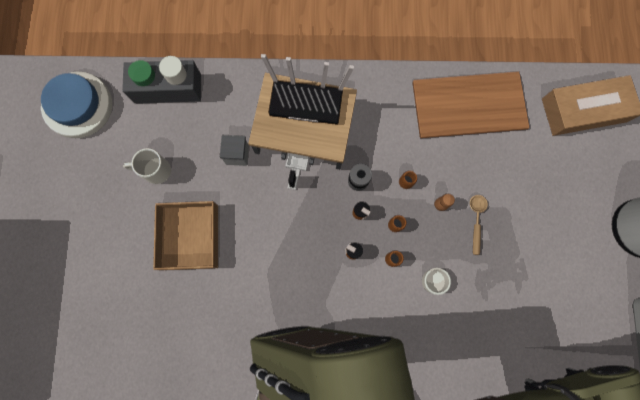

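View pics/side0.png

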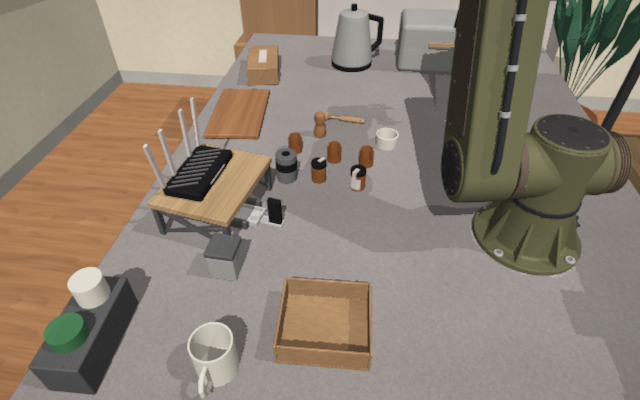

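Run:
```python
import cv2
im=cv2.imread('pics/top0.png'); cv2.imwrite('pics/top0c.png',cv2.resize(im[70:290,330:530],None,fx=2.7,fy=2.7,interpolation=cv2.INTER_CUBIC))
```

```text
(no output)
```

View pics/top0c.png

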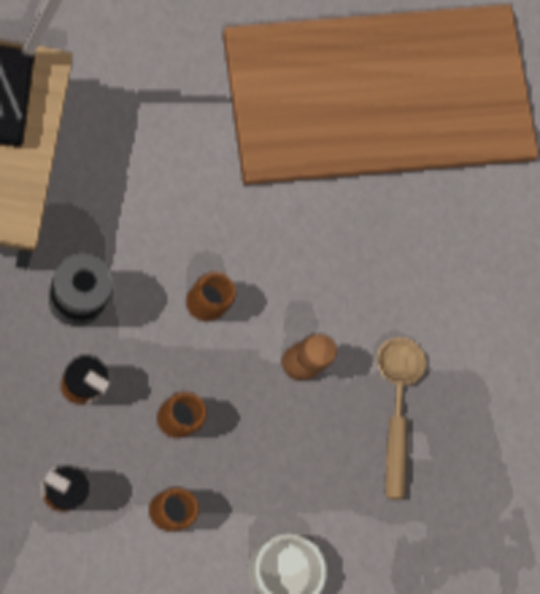

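The scene has two lidded jars at top-view (361,211) and (355,251). Three empties are at (408,180), (397,223) and (395,258), and the reader at (360,178) is on the tray's right (-y). The tray handle is at (292,180). Next I measure exact poses from depth.

```bash
cat > meas.py <<'E'
from h import *
import sys
im,d,K,E,p=shot('top','m.png'); P=world(d,K,E); z=P[...,2]
print('t',r.read_state()['time'],'table z',np.round(np.median(z[200:300,230:330]),4))
def blob(name,x0,x1,y0,y1,z0,z1,c=None):
    m=(P[...,0]>x0)&(P[...,0]<x1)&(P[...,1]>y0)&(P[...,1]<y1)&(z>z0)&(z<z1)
    m8=m.astype(np.uint8); n,l,s,ce=cv2.connectedComponentsWithStats(m8)
    for i in range(1,n):
        if s[i,4]<25: continue
        Q=P[l==i]; rc=cv2.minAreaRect((Q[:,:2]*1000).astype(np.float32))
        # strip side (bright)
        px=im[l==i].astype(float); b=px.min(1)>90
        a=None
        c0=np.array(rc[0])/1000
        if b.sum()>3:
            v=Q[b][:,:2].mean(0)-c0; a=np.degrees(np.arctan2(v[1],v[0]))
        print(name,'n',s[i,4],'ctr',np.round(c0,4),'med',np.round(np.median(Q,0),4),'size',np.round(rc[1],1),'ang',round(rc[2],1),'pix',np.round(ce[i]),'stripdir',a)
blob('board',0.6,0.95,-0.2,0.25,0.1,0.115)
blob('handle',0.45,0.75,-0.05,0.12,0.068,0.088)
blob('upper',0.3,0.75,-0.5,-0.05,0.048,0.1)
blob('boxrim',0.3,0.6,0.15,0.5,0.05,0.07)
E
python3 meas.py
```

```text
t 1.5 table z -0.0001
board n 4199 ctr [0.7788 0.0102] med [0.7344 0.0137 0.1077] size [260.3 212.3] ang 79.7 pix [302. 128.] stripdir 164.3484505493985
board n 63 ctr [0.8891 0.0694] med [0.8895 0.0669 0.108 ] size [39.9 14.2] ang 74.6 pix [283.  77.] stripdir -77.27763582422644
board n 90 ctr [ 8.788e-01 -6.000e-04] med [0.8788 0.0018 0.1075] size [71.5 11.9] ang 78.9 pix [307.  81.] stripdir 66.88546274046172
board n 27 ctr [ 0.869  -0.0669] med [ 0.8692 -0.0658  0.1071] size [36.6  6.8] ang 81.7 pix [331.  85.] stripdir None
handle n 67 ctr [0.6193 0.0389] med [0.618  0.0395 0.0787] size [13.9 35.1] ang 79.8 pix [291. 176.] stripdir None
upper n 438 ctr [ 0.6248 -0.1475] med [ 0.6211 -0.1466  0.0842] size [58.6 59.5] ang 87.7 pix [360. 175.] stripdir 146.95405658705522
upper n 74 ctr [ 0.6244 -0.2858] med [ 0.6237 -0.2853  0.0548] size [37.9 36.8] ang 89.9 pix [409. 177.] stripdir -47.2464036062293
upper n 162 ctr [ 0.5614 -0.3829] med [ 0.5586 -0.3799  0.0778] size [33.7 35.3] ang 70.1 pix [447. 200.] stripdir -5.27882812795772
upper n 214 ctr [ 0.5331 -0.1525] med [ 0.5322 -0.152   0.0636] size [40.8 42.2] ang 87.9 pix [361. 209.] stripdir -108.87663875608983
upper n 75 ctr [ 0.5    -0.2532] med [ 0.5002 -0.2523  0.0546] size [36.4 38.5] ang 79.7 pix [398. 222.] stripdir None
upper n 219 ctr [ 0.4216 -0.1327] med [ 0.4214 -0.1321  0.0637] size [42.7 41.8] ang 0.9 pix [354. 250.] stripdir 61.01052494484942
upper n 75 ctr [ 0.4026 -0.243 ] med [ 0.4024 -0.2423  0.0541] size [36.7 37.6] ang 88.3 pix [395. 258.] stripdir None
boxrim n 585 ctr [0.457  0.3261] med [0.4588 0.3428 0.0589] size [180.4 161.3] ang 3.0 pix [181. 234.] stripdir 38.8768822311855
```

```bash
cat > go.py <<'E'
from h import *
# usage: go.py x y z jawyaw_deg(dir of tool y in world, mod 180 unless flag)
import sys
U=np.radians(-10.3)
def state():
    st=r.read_state(); M=R.from_quat(st['tcp_rot']).as_matrix()
    return st,M
def go(x=None,y=None,z=None,yaw=None,full=False):
    st,M=state(); p=st['tcp_pos']
    cur=np.degrees(np.arctan2(M[1,1],M[0,1]))
    print('t',round(st['time'],2),'tcp',np.round(p,4),'yaw_y',round(cur,2),'tilt',np.round(M[:,0],3),'q',np.round(np.degrees(st['qpos']),1),'w',round(st['grip_width'],4),'F',np.round(st['contact_force'],1))
    M2=M
    if yaw is not None:
        dy=(yaw-cur+180)%360-180
        if not full: dy=(dy+90)%180-90
        # desired orientation: x down, y at yaw
        a=np.radians(cur+dy); Y=np.array([np.cos(a),np.sin(a),0]);X=np.array([0,0,-1.]);M2=np.stack([X,Y,np.cross(X,Y)],1)
        rv=np.degrees(R.from_matrix(M.T@M2).as_rotvec()); print('turn first (deg tool):',np.round(rv,2),'rows',np.abs(rv).max()/10.7)
    if x is not None:
        s=M2.T@(np.array([x,y,z])-p)*1000; print('then shift tool mm:',np.round(s,1), 'horiz rows',np.linalg.norm(s)/62.5)
def riser(a,b): # riser frame -> world
    u=np.array([np.cos(U),np.sin(U)]);v=np.array([-u[1],u[0]]);return np.array([0.6755,0.0290])+a*u+b*v
E
python3 - <<'E'
from go import *
go(0.6193,0.0389,0.25,79.7); print(np.round(np.array(r.camera_params('wrist')['T_tool_cam']),3))
st,M=state();print(np.round(M,3))
E
```

```text
t 1.5 tcp [ 0.1391 -0.5321  0.2313] yaw_y -75.35 tilt [-0.  0. -1.] q [-79.2  17.2  87.1  -0.   75.7  -3.8] w 0.0854 F [1.3 0.6 0.3]
turn first (deg tool): [24.95  0.    0.  ] rows 2.3322030103962907
then shift tool mm: [ -18.7 -647.6 -370.3] horiz rows 11.94055318049267
[[-0.001  0.302 -0.953 -0.142]
 [ 1.    -0.001 -0.001  0.001]
 [-0.001 -0.953 -0.302 -0.078]
 [ 0.     0.     0.     1.   ]]
[[-0.     0.253 -0.967]
 [ 0.    -0.967 -0.253]
 [-1.    -0.    -0.   ]]
```

View pics/wrist0.png

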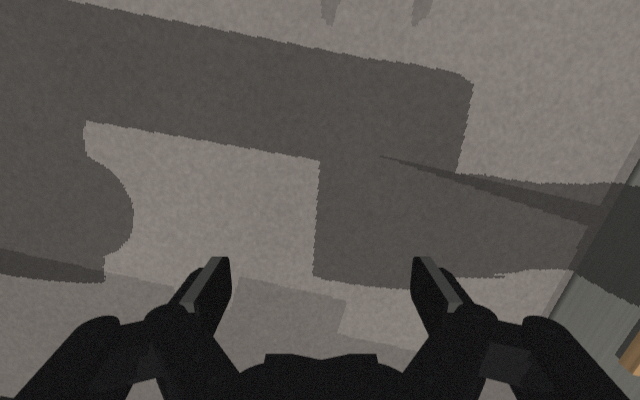

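```bash
python3 -m creep '85 0 0 0 8.3 0 0; 85 0 0 0 8.3 0 0; 85 0 0 0 8.35 0 0; 85 -2 -54 -30.9 0 0 0; 85 -2 -54 -30.9 0 0 0; 85 -2 -54 -30.9 0 0 0; 85 -2 -54 -30.9 0 0 0; 85 -2 -54 -30.9 0 0 0; 85 -2 -54 -30.9 0 0 0; 85 -2 -54 -30.9 0 0 0; 85 -2 -54 -30.9 0 0 0; 85 0 -54 -30.9 0 0 0' 40
python3 - <<'E'
from go import *
go(0.6193,0.0389,0.042,79.7)
E
```

```text
time: 3.0
tcp_pos: [0.5008, -0.1018, 0.2477]
tcp_rot: [0.705, -0.063, -0.704, -0.063]
contact_force: [0.3, -0.9, 0.6]
grip_width: 0.0849
t 3.0 tcp [ 0.5008 -0.1018  0.2477] yaw_y -100.29 tilt [ 0.001 -0.    -1.   ] q [-15.6  11.4  92.1  -0.   76.4  84.7] w 0.0849 F [ 0.3 -0.9  0.6]
turn first (deg tool): [ 0.01 -0.05 -0.01] rows 0.0046607943302342004
then shift tool mm: [ 205.7 -159.6  -91.5] horiz rows 4.414945922515066
```

```bash
python3 -m creep '85 0 -53.2 -30.5 0 0 0; 85 0 -53.2 -30.5 0 0 0; 85 0 -53.2 -30.5 0 0 0; 85 50 0 0 0 0 0; 85 50 0 0 0 0 0; 85 50 0 0 0 0 0; 85 40 0 0 0 0 0; 85 15 0 0 0 0 0; 85 0 0 0 0 0 0' 60
python3 - <<'E'
from go import *
go(0.6193,0.0389,0.042,79.7)
E
```

```text
time: 4.12
tcp_pos: [0.6182, 0.0371, 0.0423]
tcp_rot: [-0.704, 0.063, 0.704, 0.063]
contact_force: [-1.8, -0.4, 0.6]
grip_width: 0.0851
t 4.12 tcp [0.6182 0.0371 0.0423] yaw_y -100.3 tilt [-0.001  0.    -1.   ] q [  0.   37.7  84.    0.   58.3 100.3] w 0.0851 F [-1.8 -0.4  0.6]
turn first (deg tool): [ 0.    0.03 -0.01] rows 0.003210673938321624
then shift tool mm: [ 0.3 -2.  -0.7] horiz rows 0.034646019225863925
```

```bash
python3 -m creep '85 0 -2 0 0 0 0; 10 0 0 0 0 0 0; 10 0 0 0 0 0 0; 10 0 0 0 0 0 0; 10 0 0 0 0 0 0; 10 0 0 0 0 0 0; 10 0 0 5 0 0 0; 10 0 0 10 0 0 0; 10 0 0 15 0 0 0;10 0 0 15 0 0 0;10 0 0 15 0 0 0' 60; python3 -m creep '10 0 0 20 0 0 0;10 0 0 20 0 0 0;10 0 0 20 0 0 0;10 0 0 20 0 0 0;10 0 0 20 0 0 0;10 0 0 15 0 0 0;10 0 0 10 0 0 0; 10 0 0 5 0 0 0; 10 0 0 0 0 0 0'
python3 - <<'E'
from go import *
go()
E
python3 meas.py | grep -v board
```

```text
time: 5.5
tcp_pos: [0.5587, 0.05, 0.0425]
tcp_rot: [0.704, -0.063, -0.704, -0.063]
contact_force: [2.2, -0.0, -0.4]
grip_width: 0.0135
time: 6.62
tcp_pos: [0.4309, 0.0731, 0.0424]
tcp_rot: [-0.704, 0.063, 0.705, 0.063]
contact_force: [-8.0, 1.4, 11.1]
grip_width: 0.0131
t 6.62 tcp [0.4309 0.0731 0.0424] yaw_y -100.29 tilt [-0.002  0.    -1.   ] q [  4.8  18.8 114.2   0.   47.  105.1] w 0.0131 F [-8.   1.4 11.1]
t 6.675 table z 0.0076
upper n 437 ctr [ 0.6252 -0.1475] med [ 0.6213 -0.1466  0.0843] size [58.3 60.1] ang 89.5 pix [360. 175.] stripdir -155.9804927913254
upper n 77 ctr [ 0.6248 -0.2862] med [ 0.6239 -0.2878  0.0539] size [39.9 36. ] ang 85.2 pix [410. 177.] stripdir -47.17620167715008
upper n 163 ctr [ 0.5602 -0.3829] med [ 0.5587 -0.3801  0.0781] size [35.6 33.3] ang 42.8 pix [447. 200.] stripdir 1.6886850438891048
upper n 212 ctr [ 0.5339 -0.1526] med [ 0.5325 -0.1517  0.0636] size [40.9 42.7] ang 87.0 pix [361. 209.] stripdir -112.52894076169227
upper n 74 ctr [ 0.4997 -0.2526] med [ 0.4999 -0.2518  0.0551] size [37.1 38.3] ang 84.7 pix [398. 222.] stripdir None
upper n 218 ctr [ 0.4214 -0.1326] med [ 0.4214 -0.1321  0.0635] size [42.1 41.6] ang 1.7 pix [354. 250.] stripdir 61.80780831725593
upper n 74 ctr [ 0.4024 -0.243 ] med [ 0.4026 -0.2426  0.0547] size [37.1 36.8] ang 0.6 pix [395. 258.] stripdir None
boxrim n 576 ctr [0.4573 0.3269] med [0.4613 0.3394 0.059 ] size [180.6 162.8] ang 3.0 pix [182. 234.] stripdir 26.94498491111593
```

View pics/m.png

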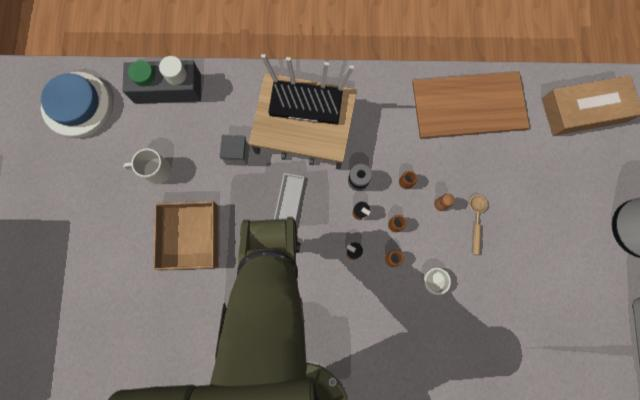

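```bash
python3 -m creep '85 0 0 0 0 0 0;85 0 0 0 0 0 0;85 0 0 0 0 0 0;85 0 0 0 0 0 0;85 -20 0 0 0 0 0;85 -50 0 0 0 0 0;85 -60 0 0 0 0 0;85 -60 0 0 0 0 0;85 -20 0 0 0 0 0;85 0 0 0 0 0 0'
python3 - <<'E'
from go import *
go(0.4986,-0.1465,0.25)
E
```

```text
time: 7.92
tcp_pos: [0.432, 0.073, 0.2533]
tcp_rot: [0.705, -0.063, -0.703, -0.064]
contact_force: [-0.4, 0.3, -1.3]
grip_width: 0.0848
t 7.92 tcp [0.432  0.073  0.2533] yaw_y -100.29 tilt [ 0.003  0.    -1.   ] q [  4.8   1.5 102.4  -0.   76.  105.1] w 0.0848 F [-0.4  0.3 -1.3]
then shift tool mm: [   3.4  204.1 -104.8] horiz rows 3.670941348448181
```

```bash
python3 -m creep '85 0 51 -22 0 0 0;85 0 51 -22 0 0 0;85 0 51 -22 0 0 0;85 0 51 -22 0 0 0;85 0 0 0 0 0 0'
cat > wlook.py <<'E'
from h import *
import sys
im,d,K,E,p=shot('wrist',sys.argv[1]); P=world(d,K,E); z=P[...,2]
print(r.read_state()['time'])
m=((z>0.055)&(z<0.073)&(d>0.12)).astype(np.uint8)
n,l,s,ce=cv2.connectedComponentsWithStats(m)
for i in range(1,n):
    if s[i,4]<300: continue
    Q=P[l==i]; (cx,cy),rad=cv2.minEnclosingCircle((Q[:,:2]*1000).astype(np.float32))
    px=im[l==i]; b=px.min(1)>110
    out=None
    if b.sum()>20:
        q=Q[b][:,:2]; c=q.mean(0); _,_,V=np.linalg.svd(q-c); v=V[0]; o=c-np.array([cx,cy])/1000
        v=v*np.sign(v@o); out=(np.degrees(np.arctan2(v[1],v[0])),np.degrees(np.arctan2(o[1],o[0])))
    print('ctr',round(cx,1),round(cy,1),'rad',round(rad,1),'z',np.round(np.median(Q[:,2]),4),'pix',np.round(ce[i]),'n',s[i,4],'strip axis/offset dir',out)
E
python3 wlook.py w1.png; python3 meas.py | grep -v board
```

```text
time: 8.55
tcp_pos: [0.4814, -0.1461, 0.2498]
tcp_rot: [-0.703, 0.065, 0.705, 0.065]
contact_force: [-0.3, 1.2, 0.1]
grip_width: 0.0849
8.6
ctr 562.0 -384.8 rad 18.7 z 0.0657 pix [537.  55.] n 538 strip axis/offset dir None
ctr 534.0 -155.1 rad 22.5 z 0.0635 pix [319. 126.] n 1420 strip axis/offset dir (np.float64(-121.38656553001971), np.float64(-125.89288620543708))
ctr 423.0 -134.0 rad 22.6 z 0.0633 pix [319. 226.] n 1117 strip axis/offset dir (np.float64(61.82661013403005), np.float64(67.47205734090278))
ctr 432.8 71.4 rad 17.7 z 0.0643 pix [148. 246.] n 303 strip axis/offset dir None
ctr 417.3 269.3 rad 54.0 z 0.058 pix [ 18. 289.] n 596 strip axis/offset dir None
t 8.65 table z 0.0005
upper n 98 ctr [ 0.6348 -0.1301] med [ 0.633  -0.1277  0.0843] size [17.9 51.5] ang 58.1 pix [353. 171.] stripdir 161.77795625208816
upper n 70 ctr [ 0.6249 -0.2863] med [ 0.6269 -0.2884  0.0545] size [35.2 37.3] ang 13.2 pix [410. 177.] stripdir -47.20240478004109
upper n 163 ctr [ 0.5601 -0.3825] med [ 0.5585 -0.3801  0.0779] size [36.5 32.4] ang 34.4 pix [447. 200.] stripdir 0.38536008567231744
boxrim n 569 ctr [0.4573 0.3267] med [0.4573 0.3435 0.059 ] size [180.9 162. ] ang 3.0 pix [181. 234.] stripdir 19.161727744850936
```

View pics/w1.png

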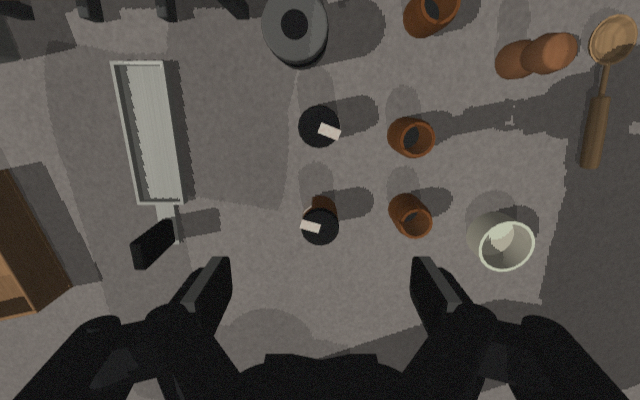

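```bash
cat > tray.py <<'E'
from h import *
import sys
im,d,K,E,p=shot(sys.argv[1],sys.argv[2]); P=world(d,K,E); z=P[...,2]
ms=r.masks_of(sys.argv[1],'tray')
print([(x['conf'],x['mask'].sum()) for x in ms])
m=ms[0]['mask']|False
zz=z[m]; print(np.percentile(zz,[5,25,50,75,95]))
m=m&(z>0.0025)&(z<0.022)
n,l,s,ce=cv2.connectedComponentsWithStats(m.astype(np.uint8)); i=1+s[1:,4].argmax()
Q=P[l==i]; 
# remove tongue: keep |lateral| pan
rc=cv2.minAreaRect((Q[:,:2]*1000).astype(np.float32)); print(rc)
u=np.array([np.cos(np.radians(-10.3)),np.sin(np.radians(-10.3))]);v=np.array([-u[1],u[0]])
a=(Q[:,:2]-[.6755,.029])@u*1000; b=(Q[:,:2]-[.6755,.029])@v*1000
print('riser x range',np.percentile(a,[.5,99.5]),'y range',np.percentile(b,[.5,99.5]))
for lo in range(-220,0,20):
    k=(a>lo)&(a<lo+20)
    if k.sum()>20: print(lo,np.round(np.percentile(b[k],[1,99]),1), np.round(np.median(Q[k,2]),4))
E
python3 tray.py wrist w2.png
python3 - <<'E'
from go import *
go(0.5335,-0.154,0.25,-120,True)
E
```

```text
[(0.78, np.int64(9891))]
[0.00182538 0.00302114 0.00400465 0.01252026 0.07050324]
((525.7601928710938, 55.23472595214844), (62.01980209350586, 230.473388671875), 79.55469512939453)
riser x range [-260.07036902  -37.14508083] y range [-31.55923705  28.75952931]
-220 [-31.2  27.1] 0.0054
-200 [-31.5  28.5] 0.0036
-180 [-31.4  28.2] 0.0038
-160 [-31.5  28.5] 0.0038
-140 [-31.4  28.5] 0.0038
-120 [-31.5  28.6] 0.0038
-100 [-31.4  28.3] 0.0039
-80 [-31.4  28.6] 0.0039
-60 [-31.4  28.4] 0.0041
-40 [-31.2  28.3] 0.0131
t 8.75 tcp [ 0.4815 -0.1425  0.2515] yaw_y -100.24 tilt [-0.001  0.001 -1.   ] q [-20.7  10.2  93.1   0.   76.8  79.6] w 0.0849 F [-0.6  0.5  0.8]
turn first (deg tool): [1.976e+01 7.000e-02 1.000e-02] rows 1.846742041498371
then shift tool mm: [  1.5 -16.  -50.8] horiz rows 0.8530756470539698
```

```bash
python3 -m creep '85 0 0 0 9.9 0 0;85 0 0 0 9.9 0 0;85 0 -8 -25 0 0 0;85 0 -8 -26 0 0 0;85 50 0 0 0 0 0;85 50 0 0 0 0 0;85 20 0 0 0 0 0; 85 0 0 0 0 0 0'
python3 - <<'E'
from go import *
go(0.5335,-0.154,0.023,-120,True)
E
python3 wlook.py w3.png
```

```text
time: 9.75
tcp_pos: [0.5333, -0.1539, 0.1311]
tcp_rot: [-0.682, 0.183, 0.684, 0.183]
contact_force: [-0.3, -0.2, 0.6]
grip_width: 0.0851
t 9.75 tcp [ 0.5333 -0.1539  0.1311] yaw_y -120.01 tilt [-0.003  0.001 -1.   ] q [-19.9  23.7  92.4   0.   64.  100.1] w 0.0851 F [-0.3 -0.2  0.6]
turn first (deg tool): [-0.01  0.16 -0.02] rows 0.01464181983258023
then shift tool mm: [108.1   0.   -0.3] horiz rows 1.7290982159369532
9.8
ctr 699.9 -100.6 rad 20.7 z 0.0675 pix [97. 23.] n 661 strip axis/offset dir None
ctr 555.5 -374.9 rad 13.8 z 0.0645 pix [617.  13.] n 903 strip axis/offset dir None
ctr 666.1 -93.4 rad 9.9 z 0.0643 pix [140.  90.] n 424 strip axis/offset dir None
ctr 500.9 -255.7 rad 19.2 z 0.0557 pix [464. 183.] n 515 strip axis/offset dir None
ctr 533.5 -155.1 rad 22.6 z 0.0635 pix [321. 212.] n 2798 strip axis/offset dir (np.float64(-121.01500949948681), np.float64(-124.37956662849115))
ctr 404.3 -245.8 rad 19.2 z 0.0556 pix [498. 288.] n 417 strip axis/offset dir None
ctr 422.9 -134.1 rad 22.7 z 0.0633 pix [366. 331.] n 2015 strip axis/offset dir (np.float64(61.129149696064836), np.float64(67.73018637170388))
```

View pics/w3.png

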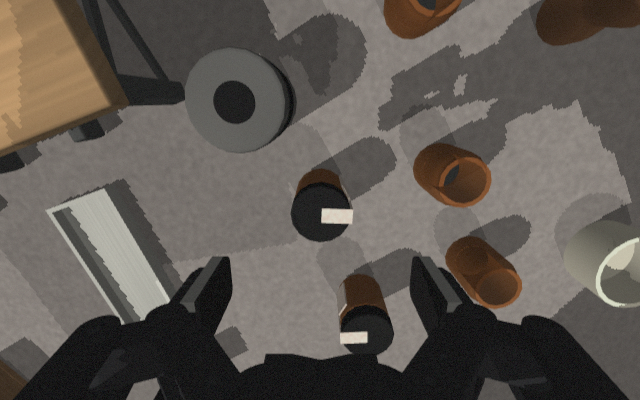

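The lid strip of jar A is horizontal in the wrist image, so its label points at -120°. Jar B's points at about 61°. Grasping A.

```bash
python3 -m creep '85 45 0 0 0 0 0;85 45 0 0 0 0 0;85 18 0 0 0 0 0;85 0 0 0 0 0 0;40 0 0 0 0 0 0;40 0 0 0 0 0 0;40 0 0 0 0 0 0;40 0 0 0 0 0 0;40 -10 0 0 0 0 0;40 -40 0 0 0 0 0;40 -40 0 0 0 0 0;40 0 0 0 0 0 0' 60
python3 - <<'E'
from go import *
x,y=riser(-.0875,0); go(x,y,0.113,-100.3,True)
E
```

```text
time: 11.3
tcp_pos: [0.5352, -0.1557, 0.1179]
tcp_rot: [0.685, -0.184, -0.681, -0.183]
contact_force: [0.8, 0.6, -2.1]
grip_width: 0.0428
t 11.3 tcp [ 0.5352 -0.1557  0.1179] yaw_y -120.1 tilt [ 0.006 -0.002 -1.   ] q [-20.   24.7  92.9   0.   62.  100.1] w 0.0428 F [ 0.8  0.6 -2.1]
turn first (deg tool): [-19.8   -0.34   0.  ] rows 1.850019026395911
then shift tool mm: [   4.9 -206.8  -17.5] horiz rows 3.3210434665314854
```

```bash
python3 -m creep '40 0 0 0 -9.9 0 0;40 0 0 0 -9.9 0 0;40 0 -52 -4.4 0 0 0;40 0 -52 -4.4 0 0 0;40 0 -52 -4.4 0 0 0;40 0 -50 -4.4 0 0 0;40 0 0 0 0 0 0;40 0 0 0 0 0 0'
python3 - <<'E'
from go import *
x,y=riser(-.0875,0); go(x,y,0.030,-100.3,True)
E
python3 - <<'E'
from h import *
shot('wrist','w4.png')
E
```

```text
time: 12.3
tcp_pos: [0.5875, 0.0441, 0.1136]
tcp_rot: [-0.704, 0.063, 0.705, 0.063]
contact_force: [1.1, -0.7, -1.1]
grip_width: 0.0428
t 12.3 tcp [0.5875 0.0441 0.1136] yaw_y -100.28 tilt [-0.001 -0.    -1.   ] q [  0.7  28.9  87.3  -0.   63.9 101. ] w 0.0428 F [ 1.1 -0.7 -1.1]
turn first (deg tool): [ 0.02  0.07 -0.02] rows 0.006900448025990379
then shift tool mm: [83.6 -0.9 -1.8] horiz rows 1.3376255649651865
```

View pics/w4.png

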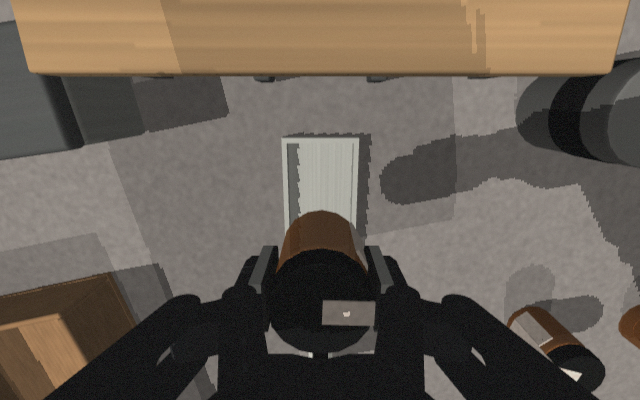

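```bash
python3 -m creep '40 40 -0.9 -1.5 0 0 0;40 30 0 0 0 0 0;40 10 0 0 0 0 0;40 0 0 0 0 0 0;40 2 0 0 0 0 0;40 2 0 0 0 0 0;40 0 0 0 0 0 0'
python3 - <<'E'
from go import *
x,y=riser(-.0875,0); go(x,y,0.028,-100.3,True)
E
python3 - <<'E'
from h import *
shot('wrist','w5.png')
E
```

```text
time: 13.22
tcp_pos: [0.5897, 0.045, 0.0306]
tcp_rot: [0.704, -0.063, -0.704, -0.063]
contact_force: [-1.3, 0.2, -2.1]
grip_width: 0.0429
t 13.22 tcp [0.5897 0.045  0.0306] yaw_y -100.29 tilt [ 0.  0. -1.] q [  0.8  35.7  89.4   0.   54.9 101.1] w 0.0429 F [-1.3  0.2 -2.1]
turn first (deg tool): [ 0.01 -0.02  0.  ] rows 0.002097410754622499
then shift tool mm: [2.6 0.4 0.2] horiz rows 0.04188360366338848
```

View pics/w5.png

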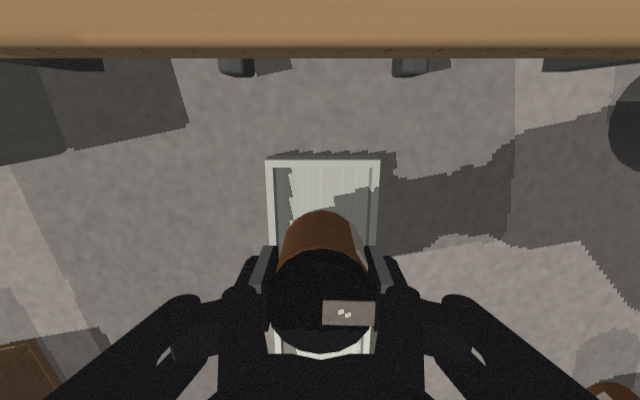

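```bash
python3 -m creep '40 2 0 0 0 0 0;40 0 0 0 0 0 0;70 0 0 0 0 0 0;85 0 0 0 0 0 0;85 0 0 0 0 0 0;85 0 0 0 0 0 0;85 -20 0 0 0 0 0;85 -50 0 0 0 0 0;85 -60 0 0 0 0 0;85 -60 0 0 0 0 0;85 -20 0 0 0 0 0;85 0 0 0 0 0 0'; python3 wlook.py w6.png; python3 meas.py
python3 - <<'E'
from go import *
go(0.422,-0.1335,0.22,61,True)
E
```

```text
time: 14.78
tcp_pos: [0.59, 0.045, 0.241]
tcp_rot: [0.706, -0.063, -0.703, -0.064]
contact_force: [-0.5, 0.6, -0.3]
grip_width: 0.0849
14.825
ctr 627.0 -146.7 rad 30.1 z 0.065 pix [483. 108.] n 582 strip axis/offset dir None
ctr 589.2 43.7 rad 22.6 z 0.0674 pix [321. 180.] n 1372 strip axis/offset dir (np.float64(-101.25935501282027), np.float64(-106.23472579115496))
ctr 496.0 327.9 rad 95.1 z 0.0585 pix [ 91. 276.] n 1379 strip axis/offset dir None
ctr 422.8 -133.3 rad 23.0 z 0.0633 pix [492. 286.] n 1073 strip axis/offset dir (np.float64(61.06358304255543), np.float64(63.06885466124043))
t 14.875 table z 0.5856
board n 520 ctr [0.8389 0.1038] med [0.827  0.1154 0.1079] size [ 72.  134.1] ang 89.3 pix [265.  98.] stripdir 120.38141476412517
board n 62 ctr [0.8897 0.0687] med [0.8891 0.0668 0.1077] size [39.1 15.9] ang 80.6 pix [283.  77.] stripdir -82.6516757231553
board n 90 ctr [ 0.8798 -0.001 ] med [0.8789 0.0018 0.1079] size [70.6 12.4] ang 83.0 pix [307.  81.] stripdir 79.40135714827171
board n 27 ctr [ 0.8702 -0.0671] med [ 0.8688 -0.0658  0.1073] size [36.3  8.4] ang 86.4 pix
[... 665 characters left out ...]
.] stripdir None
upper n 218 ctr [ 0.4219 -0.1336] med [ 0.4213 -0.1322  0.0636] size [42.7 42.1] ang 8.0 pix [354. 250.] stripdir 60.984302469990844
upper n 75 ctr [ 0.4035 -0.2427] med [ 0.4025 -0.2414  0.0551] size [37.2 34.9] ang 89.1 pix [395. 258.] stripdir None
boxrim n 576 ctr [0.4571 0.3262] med [0.4568 0.34   0.059 ] size [180.6 161.8] ang 3.0 pix [182. 234.] stripdir 15.07238747680011
t 14.88 tcp [0.5892 0.045  0.2377] yaw_y -100.29 tilt [-0.001 -0.    -1.   ] q [  0.8  22.2  79.6   0.   78.3 101.1] w 0.085 F [-0.3  0.  -0. ]
turn first (deg tool): [-1.6129e+02  3.0000e-02  8.0000e-02] rows 15.074174729262015
then shift tool mm: [  17.7 -237.2  -59.7] horiz rows 3.9230745737445543
```

View pics/w6.png

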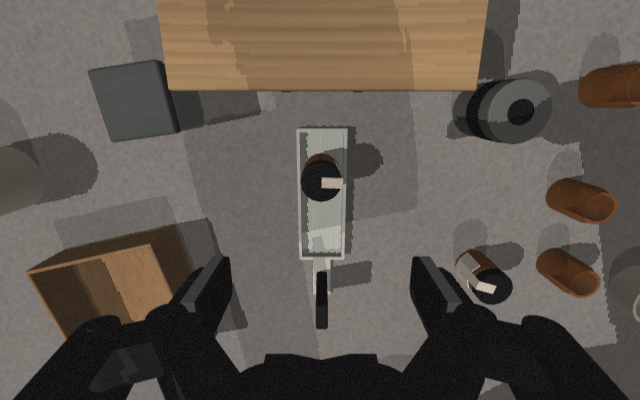

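```bash
python3 -m creep '85 0 51.4 33.1 0 0 0;85 0 51.4 33.1 0 0 0;85 0 51.4 33.1 0 0 0;85 0 51.4 33.1 0 0 0;85 0 0 0 -10.7 0 0;85 0 0 0 -10.7 0 0;85 0 0 0 -10.7 0 0;85 0 0 0 -10.7 0 0;85 0 0 0 -10.7 0 0;85 0 0 0 -10.7 0 0;85 0 0 0 -10.7 0 0;85 0 0 0 -10.7 0 0'; python3 -m creep '85 0 0 0 -10.7 0 0;85 0 0 0 -10.7 0 0;85 0 0 0 -10.7 0 0;85 0 0 0 -10.7 0 0;85 0 0 0 -10.7 0 0;85 0 0 0 -10.7 0 0;85 0 0 0 -10.7 0 0;85 20 0 0 0 0 0;85 40 0 0 0 0 0;85 40 0 0 0 0 0;85 0 0 0 0 0 0';python3 - <<'E'
from go import *
go(0.422,-0.1335,0.023,61,True)
E
python3 wlook.py w7.png
```

```text
time: 16.38
tcp_pos: [0.4221, -0.1335, 0.237]
tcp_rot: [-0.558, -0.434, 0.559, -0.433]
contact_force: [0.0, 0.3, 0.7]
grip_width: 0.0851
time: 17.75
tcp_pos: [0.4209, -0.1329, 0.1356]
tcp_rot: [0.182, 0.686, -0.181, 0.681]
contact_force: [0.4, -0.3, 0.8]
grip_width: 0.0853
t 17.75 tcp [ 0.4209 -0.1329  0.1356] yaw_y 60.2 tilt [-0.006  0.003 -1.   ] q [-22.3  10.  109.9   0.   60.5 -82.5] w 0.0853 F [ 0.4 -0.3  0.8]
turn first (deg tool): [-0.8  -0.39  0.05] rows 0.07439218654665071
then shift tool mm: [1.126e+02 1.000e-01 1.300e+00] horiz rows 1.8014918752609486
17.8
ctr 430.8 71.7 rad 17.7 z 0.0645 pix [597.  76.] n 1318 strip axis/offset dir None
ctr 421.6 -133.3 rad 22.6 z 0.0636 pix [320. 210.] n 2706 strip axis/offset dir (np.float64(63.29056186492468), np.float64(60.176349959340456))
ctr 403.4 -245.0 rad 19.3 z 0.0558 pix [184. 251.] n 391 strip axis/offset dir None
ctr 587.2 43.6 rad 22.9 z 0.0672 pix [615. 278.] n 2454 strip axis/offset dir (np.float64(-101.8247186118073), np.float64(-98.07477392962171))
ctr 500.0 -254.6 rad 19.5 z 0.0557 pix [245. 347.] n 376 strip axis/offset dir None
```

View pics/w7.png

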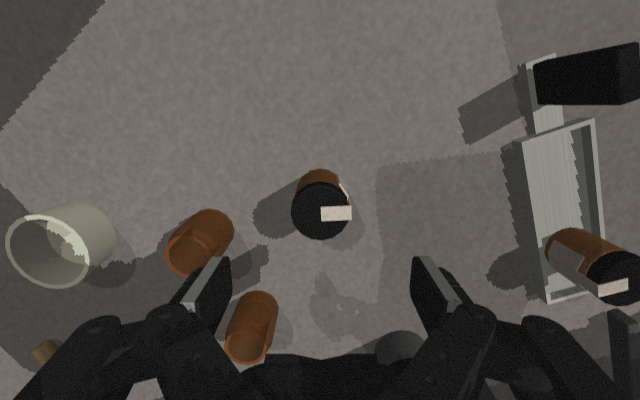

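```bash
python3 -m creep '85 45 0 1 0 0 0;85 45 0 0 0 0 0;85 22 0 0 0 0 0;85 0 0 0 0 0 0;40 0 0 0 0 0 0;40 0 0 0 0 0 0;40 0 0 0 0 0 0;40 0 0 0 0 0 0;40 -10 0 0 0 0 0;40 -40 0 0 0 0 0;40 -40 0 0 0 0 0;40 0 0 0 0 0 0' 60; python3 -m creep '40 0 0 0 10.7 0 0;40 0 0 0 10.7 0 0;40 0 0 0 10.7 0 0;40 0 0 0 10.7 0 0;40 0 0 0 10.7 0 0;40 0 0 0 10.7 0 0;40 0 0 0 10.7 0 0;40 0 0 0 10.7 0 0;40 0 0 0 10.7 0 0;40 0 0 0 10.7 0 0;40 0 0 0 10.7 0 0;40 0 0 0 10.7 0 0'; python3 -m creep '40 0 0 0 10.7 0 0;40 0 0 0 10.7 0 0;40 0 0 0 10.7 0 0;40 0 0 0 0 0 0'
python3 - <<'E'
from go import *
x,y=riser(-.1575,0); go(x,y,0.115,-100.3,True)
E
```

```text
time: 19.3
tcp_pos: [0.4247, -0.1346, 0.1194]
tcp_rot: [0.181, 0.681, -0.182, 0.685]
contact_force: [-0.7, 0.3, -1.7]
grip_width: 0.0428
time: 20.8
tcp_pos: [0.4231, -0.134, 0.1157]
tcp_rot: [-0.694, -0.132, 0.695, -0.131]
contact_force: [-0.2, -0.0, -0.7]
grip_width: 0.0431
time: 21.3
tcp_pos: [0.4231, -0.134, 0.1158]
tcp_rot: [-0.704, 0.063, 0.705, 0.063]
contact_force: [0.4, 0.3, -0.5]
grip_width: 0.0425
t 21.3 tcp [ 0.4231 -0.134   0.1158] yaw_y -100.23 tilt [-0.001  0.    -1.   ] q [-22.3  11.9 110.7  -0.   57.4  77.9] w 0.0425 F [ 0.4  0.3 -0.5]
turn first (deg tool): [0.07 0.06 0.01] rows 0.006802019355285823
then shift tool mm: [   0.8 -205.5  -61.6] horiz rows 3.4329346860681156
```

```bash
python3 -m creep '40 0 -51.4 -15.4 0 0 0;40 0 -51.4 -15.4 0 0 0;40 0 -51.4 -15.4 0 0 0;40 0 -51.4 -15.4 0 0 0;40 0 0 0 0 0 0;40 0 0 0 0 0 0'
python3 - <<'E'
from go import *
x,y=riser(-.1575,0); go(x,y,0.030,-100.3,True)
shot('wrist','w8.png')
E
```

```text
time: 22.05
tcp_pos: [0.5203, 0.0569, 0.1158]
tcp_rot: [-0.704, 0.062, 0.705, 0.062]
contact_force: [-0.6, -0.2, -1.6]
grip_width: 0.0427
t 22.05 tcp [0.5203 0.0569 0.1158] yaw_y -100.1 tilt [-0.001 -0.    -1.   ] q [  2.2  21.2  98.4  -0.   60.5 102.3] w 0.0427 F [-0.6 -0.2 -1.6]
turn first (deg tool): [ 0.2   0.06 -0.02] rows 0.018522326406819983
then shift tool mm: [85.8 -0.3 -0.1] horiz rows 1.3724261779294744
```

View pics/w8.png

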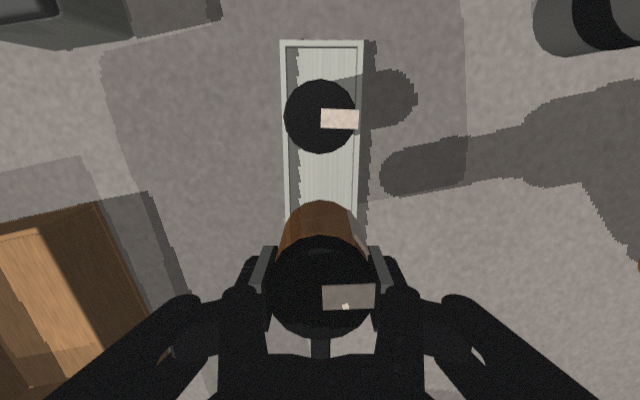

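```bash
python3 -m creep '40 40 0 0 0 0 0;40 30 0 0 0 0 0;40 10 0 0 0 0 0;40 3 0 0 0 0 0;40 3 0 0 0 0 0;40 0 0 0 0 0 0;70 0 0 0 0 0 0;85 0 0 0 0 0 0;85 0 0 0 0 0 0;85 0 0 0 0 0 0'; python3 -m creep '85 -20 0 0 0 0 0;85 -50 0 0 0 0 0;85 -60 0 0 0 0 0;85 -60 0 0 0 0 0;85 0 0 0 0 0 0'; python3 wlook.py w9.png
python3 - <<'E'
from go import *
go(.402,-.243,.23)
E
```

```text
time: 23.35
tcp_pos: [0.5208, 0.0571, 0.0303]
tcp_rot: [0.704, -0.063, -0.704, -0.063]
contact_force: [0.9, -0.0, -0.0]
grip_width: 0.085
time: 23.98
tcp_pos: [0.5223, 0.0572, 0.2249]
tcp_rot: [0.707, -0.063, -0.701, -0.064]
contact_force: [-0.4, -0.1, -1.3]
grip_width: 0.0851
24.025
ctr 688.8 200.3 rad 37.2 z 0.0623 pix [152.  38.] n 636 strip axis/offset dir None
ctr 624.9 -144.9 rad 30.0 z 0.0648 pix [504.  40.] n 819 strip axis/offset dir None
ctr 588.5 44.0 rad 22.6 z 0.0675 pix [321. 114.] n 1757 strip axis/offset dir (np.float64(-109.8481399371021), np.float64(-101.64404488385301))
ctr 526.5 54.6 rad 22.4 z 0.0674 pix [322. 180.] n 1519 strip axis/offset dir (np.float64(-95.6548267401005), np.float64(-103.04464139245437))
ctr 466.5 325.3 rad 112.7 z 0.0585 pix [ 78. 247.] n 2228 strip axis/offset dir None
t 24.02 tcp [0.5213 0.0572 0.2219] yaw_y -100.29 tilt [ 0.004  0.    -1.   ] q [  2.3  14.3  92.1   0.   73.4 102.5] w 0.0849 F [ 0.2  0.6 -0.6]
then shift tool mm: [ -8.6 316.7  63.8] horiz rows 5.1700582136980495
```

View pics/w9.png

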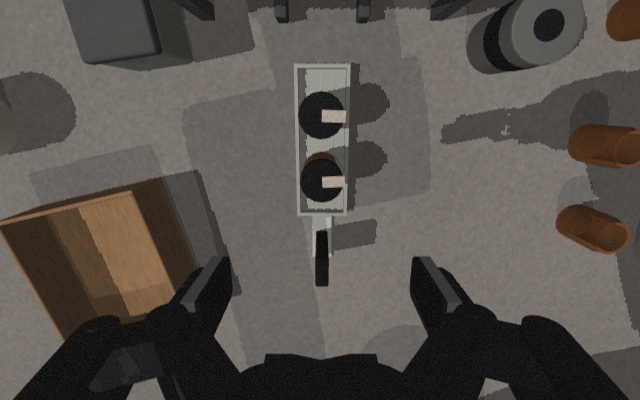

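```bash
python3 -m creep '85 0 52.8 10.6 0 0 0;85 0 52.8 10.6 0 0 0;85 0 52.8 10.6 0 0 0;85 0 52.8 10.6 0 0 0;85 0 52.8 10.6 0 0 0;85 0 52.8 10.6 0 0 0;85 50 0 0 0 0 0;85 50 0 0 0 0 0;85 0 0 0 0 0 0'
cat > wl2.py <<'E'
from h import *
import sys
im,d,K,E,p=shot('wrist',sys.argv[1]); P=world(d,K,E); z=P[...,2]
print(r.read_state()['time'])
for x in r.recognise('wrist','empty1'): print('rec',round(x['conf'],2),np.round(x['point'],3))
m=((z>0.049)&(z<0.060)&(d>0.1)).astype(np.uint8)
n,l,s,ce=cv2.connectedComponentsWithStats(m)
for i in range(1,n):
    if s[i,4]<150: continue
    Q=P[l==i]; (cx,cy),rad=cv2.minEnclosingCircle((Q[:,:2]*1000).astype(np.float32))
    if rad<30: print('ctr',round(cx,1),round(cy,1),'rad',round(rad,1),'pix',np.round(ce[i]),'n',s[i,4])
E
python3 wl2.py w10.png
python3 - <<'E'
from go import *
go(.4025,-.2435,.012)
E
```

```text
time: 25.15
tcp_pos: [0.3997, -0.242, 0.1168]
tcp_rot: [-0.702, 0.062, 0.707, 0.065]
contact_force: [-0.1, -0.1, 0.9]
grip_width: 0.0854
25.2
rec 0.85 [ 0.402 -0.246  0.042]
rec 0.81 [ 0.503 -0.255  0.044]
ctr 500.7 -255.5 rad 19.1 pix [312.  57.] n 1290
ctr 404.2 -245.6 rad 19.4 pix [324. 210.] n 1011
t 25.25 tcp [ 0.4019 -0.2433  0.121 ] yaw_y -100.28 tilt [-0.  0. -1.] q [-35.7  14.5 106.6  -0.   58.9  64.6] w 0.0849 F [ 1.3 -0.4  0.4]
then shift tool mm: [109.    0.2  -0.7] horiz rows 1.743678498202915
```

View pics/w10.png

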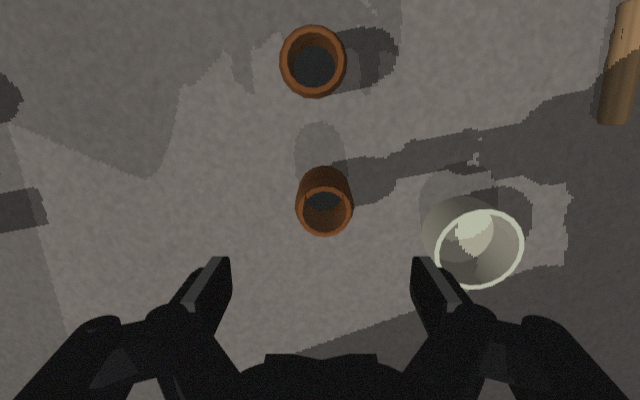

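```bash
python3 -m creep '85 45 0 0 0 0 0;85 45 0 0 0 0 0;85 19 0 0 0 0 0;85 0 0 0 0 0 0;36 0 0 0 0 0 0;36 0 0 0 0 0 0;36 0 0 0 0 0 0;36 0 0 0 0 0 0;36 -20 0 0 0 0 0;36 -55 0 0 0 0 0;36 -60 0 0 0 0 0;36 -55 0 0 0 0 0' 60
python3 - <<'E'
from go import *
go(.457,.290,.2)
E
```

```text
time: 26.75
tcp_pos: [0.4014, -0.243, 0.204]
tcp_rot: [0.705, -0.064, -0.704, -0.063]
contact_force: [0.1, -0.3, -1.8]
grip_width: 0.0428
t 26.75 tcp [ 0.4014 -0.243   0.204 ] yaw_y -100.29 tilt [ 0.001 -0.001 -1.   ] q [-35.7   8.3 101.8   0.   69.8  64.6] w 0.0428 F [ 0.1 -0.3 -1.8]
then shift tool mm: [   3.6 -534.4   40.6] horiz rows 8.574875539801553
```

```bash
python3 -m creep '36 0 -58.3 -0.6 0 0 0;36 0 -58.3 -0.6 0 0 0;36 0 -58.3 -0.6 0 0 0;36 0 -58.3 -0.6 0 0 0;36 0 -58.3 -0.6 0 0 0;36 0 -58.3 -0.6 0 0 0;36 0 -58.3 -0.6 0 0 0;36 0 -58.3 -0.6 0 0 0;36 0 -58.3 -0.6 0 0 0;36 0 -58.3 -0.6 0 0 0;36 0 0 0 0 0 0'
python3 - <<'E'
from go import *
go(.512,.329,.022)
shot('wrist','w11.png')
E
```

```text
time: 28.12
tcp_pos: [0.5112, 0.3324, 0.2007]
tcp_rot: [-0.704, 0.062, 0.705, 0.062]
contact_force: [-0.8, -0.5, -1.6]
grip_width: 0.0429
t 28.12 tcp [0.5112 0.3324 0.2007] yaw_y -100.09 tilt [-0.001  0.    -1.   ] q [ 29.6  26.2  78.9   0.   74.9 129.7] w 0.0429 F [-0.8 -0.5 -1.6]
then shift tool mm: [178.7   3.2  -1.5] horiz rows 2.8601001470815843
```

View pics/w11.png

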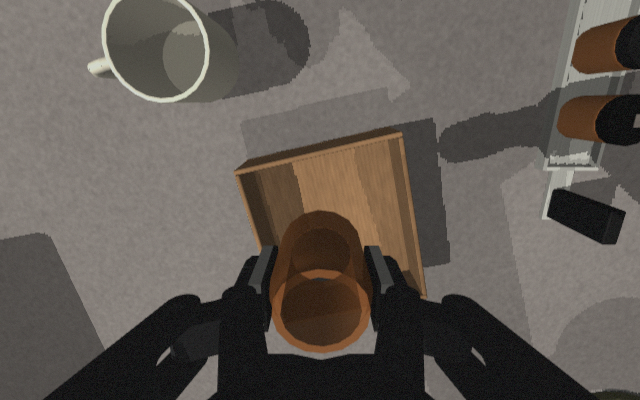

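```bash
python3 -m creep '36 60 1.5 0 0 0 0;36 55 0 0 0 0 0;36 40 0 0 0 0 0;36 15 0 0 0 0 0;36 5 0 0 0 0 0;36 0 0 0 0 0 0;60 0 0 0 0 0 0;60 0 0 0 0 0 0;60 0 0 0 0 0 0;60 -30 0 0 0 0 0;60 -60 0 0 0 0 0;70 -60 0 0 0 0 0'; python3 -m creep '85 -50 0 0 0 0 0;85 0 0 0 0 0 0'
python3 - <<'E'
from go import *
go(.5008,-.254,.22)
shot('wrist','w12.png')
E
python3 meas.py | grep upper
```

```text
time: 29.68
tcp_pos: [0.5112, 0.3277, 0.1781]
tcp_rot: [-0.704, 0.064, 0.704, 0.063]
contact_force: [-0.7, 0.1, -0.2]
grip_width: 0.0704
time: 29.92
tcp_pos: [0.5125, 0.3285, 0.2309]
tcp_rot: [0.706, -0.062, -0.702, -0.065]
contact_force: [0.1, 1.0, -0.5]
grip_width: 0.0854
t 29.93 tcp [0.5125 0.3285 0.2309] yaw_y -100.29 tilt [ 0.007  0.004 -1.   ] q [ 29.2  24.5  77.3   0.   77.8 129.5] w 0.0854 F [ 0.1  1.  -0.5]
then shift tool mm: [  8.6 575.3 -92.5] horiz rows 9.323514583705824
upper n 29 ctr [ 0.6594 -0.0804] med [ 0.6589 -0.088   0.0732] size [35.3  5.8] ang 80.4 pix [337. 162.] stripdir None
upper n 438 ctr [ 0.6244 -0.1477] med [ 0.6212 -0.1467  0.0841] size [59.3 58.3] ang 1.3 pix [360. 175.] stripdir -8.101801657733349
upper n 70 ctr [ 0.6253 -0.287 ] med [ 0.6229 -0.2857  0.0542] size [37.1 38.2] ang 35.9 pix [409. 178.] stripdir -46.77887847486156
upper n 162 ctr [ 0.5608 -0.3831] med [ 0.5589 -0.3799  0.0783] size [34.4 34.2] ang 64.9 pix [447. 200.] stripdir -9.988706860220645
upper n 71 ctr [ 0.4998 -0.2533] med [ 0.4994 -0.2514  0.0546] size [37.4 35.6] ang 2.3 pix [398. 222.] stripdir None
```

View pics/w12.png

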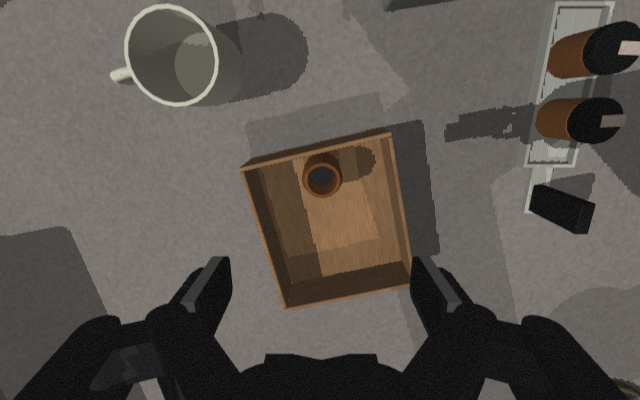

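```bash
python3 -m creep '85 0 57.5 -9.2 0 0 0;85 0 57.5 -9.2 0 0 0;85 0 57.5 -9.2 0 0 0;85 0 57.5 -9.2 0 0 0;85 0 57.5 -9.2 0 0 0;85 0 57.5 -9.2 0 0 0;85 0 57.5 -9.2 0 0 0;85 0 57.5 -9.2 0 0 0;85 0 57.5 -9.2 0 0 0;85 0 57.5 -9.2 0 0 0;85 55 0 0 0 0 0;85 55 0 0 0 0 0'; python3 -m creep '85 0 0 0 0 0 0'; python3 wl2.py w13.png
python3 - <<'E'
from go import *
go(.5003,-.2538,.012)
E
```

```text
time: 31.52
tcp_pos: [0.4982, -0.2546, 0.1132]
tcp_rot: [-0.704, 0.064, 0.705, 0.064]
contact_force: [0.8, -0.1, -0.8]
grip_width: 0.0851
time: 31.65
tcp_pos: [0.497, -0.2531, 0.1118]
tcp_rot: [-0.701, 0.062, 0.707, 0.065]
contact_force: [-0.5, 0.2, 0.4]
grip_width: 0.0853
31.7
rec 0.87 [ 0.622 -0.286  0.037]
rec 0.73 [ 0.497 -0.256  0.046]
ctr 621.1 -158.6 rad 28.6 pix [150.  55.] n 881
ctr 622.8 -287.8 rad 18.5 pix [340.  21.] n 749
ctr 561.9 -376.3 rad 15.9 pix [493.  87.] n 219
ctr 501.0 -255.9 rad 19.4 pix [322. 213.] n 1068
t 31.75 tcp [ 0.4996 -0.2544  0.1172] yaw_y -100.28 tilt [-0.  0. -1.] q [-30.7  25.3  92.2  -0.   62.5  69.6] w 0.0849 F [-0.6 -0.1  0. ]
then shift tool mm: [105.2  -0.7  -0.6] horiz rows 1.6832744681869374
```

View pics/w13.png

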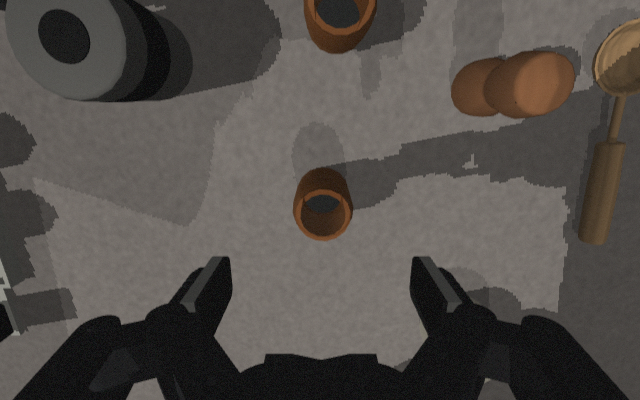

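```bash
python3 -m creep '85 45 0 0 0 0 0;85 45 0 0 0 0 0;85 15 0 0 0 0 0;85 0 0 0 0 0 0;36 0 0 0 0 0 0;36 0 0 0 0 0 0;36 0 0 0 0 0 0;36 0 0 0 0 0 0;36 -20 0 0 0 0 0;36 -55 0 0 0 0 0;36 -60 0 0 0 0 0;36 -55 0 0 0 0 0' 60;  python3 -m creep '36 0 -56.4 14.7 0 0 0;36 0 -56.4 14.7 0 0 0;36 0 -56.4 14.7 0 0 0;36 0 -56.4 14.7 0 0 0;36 0 -56.4 14.7 0 0 0;36 0 -56.4 14.7 0 0 0;36 0 -56.4 14.7 0 0 0;36 0 -56.4 14.7 0 0 0;36 0 -56.4 14.7 0 0 0;36 0 -56.4 14.7 0 0 0;36 0 0 0 0 0 0;36 0 0 0 0 0 0'
python3 - <<'E'
from go import *
go(.457,.327,.022)
shot('wrist','w14.png')
E
```

```text
time: 33.25
tcp_pos: [0.4991, -0.2542, 0.204]
tcp_rot: [0.705, -0.064, -0.704, -0.063]
contact_force: [0.1, -0.3, -1.2]
grip_width: 0.0428
time: 34.75
tcp_pos: [0.4553, 0.3266, 0.2014]
tcp_rot: [0.704, -0.063, -0.704, -0.063]
contact_force: [0.3, -0.6, -0.6]
grip_width: 0.0425
t 34.75 tcp [0.4553 0.3266 0.2014] yaw_y -100.27 tilt [-0. -0. -1.] q [ 31.9  19.9  87.6  -0.   72.5 132.2] w 0.0425 F [ 0.3 -0.6 -0.6]
then shift tool mm: [179.4  -0.7  -1.6] horiz rows 2.870584672506265
```

View pics/w14.png

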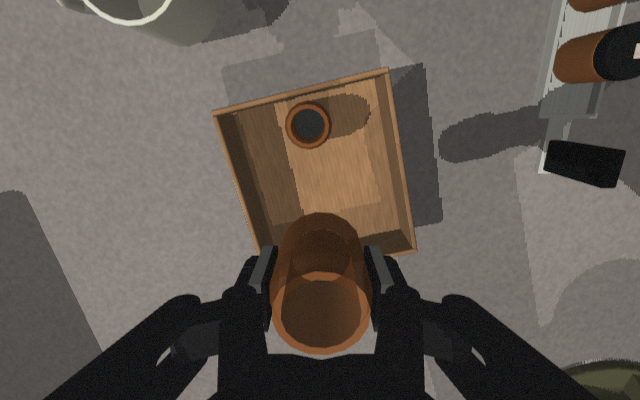

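```bash
python3 -m creep '36 60 0 0 0 0 0;36 55 0 0 0 0 0;36 40 0 0 0 0 0;36 15 0 0 0 0 0;36 5 0 0 0 0 0;36 0 0 0 0 0 0;60 0 0 0 0 0 0;60 0 0 0 0 0 0;60 0 0 0 0 0 0;60 -30 0 0 0 0 0;60 -60 0 0 0 0 0;70 -60 0 0 0 0 0'; python3 -m creep '85 -50 0 0 0 0 0;85 0 0 0 0 0 0'
python3 - <<'E'
from go import *
go(.6235,-.2865,.22)
E
python3 meas.py | grep upper
```

```text
time: 36.3
tcp_pos: [0.4551, 0.3267, 0.1781]
tcp_rot: [-0.704, 0.063, 0.704, 0.063]
contact_force: [1.1, 0.2, 0.7]
grip_width: 0.0702
time: 36.55
tcp_pos: [0.4564, 0.3276, 0.2305]
tcp_rot: [0.706, -0.062, -0.702, -0.065]
contact_force: [0.6, -0.3, -1.5]
grip_width: 0.0847
t 36.55 tcp [0.4564 0.3276 0.2305] yaw_y -100.29 tilt [ 0.006  0.004 -1.   ] q [ 31.9  18.5  85.5   0.   75.5 132.2] w 0.0847 F [ 0.6 -0.3 -1.5]
then shift tool mm: [   9.2  574.4 -274. ] horiz rows 10.183835372934002
upper n 27 ctr [ 0.6588 -0.0801] med [ 0.6591 -0.0864  0.0766] size [35.3  6.5] ang 84.1 pix [337. 162.] stripdir None
upper n 439 ctr [ 0.6248 -0.1481] med [ 0.621  -0.1467  0.0843] size [59.6 59.1] ang 55.4 pix [360. 175.] stripdir 110.10754585152591
upper n 68 ctr [ 0.6257 -0.2878] med [ 0.6243 -0.287   0.0542] size [36.5 38.1] ang 31.9 pix [410. 177.] stripdir -45.80684620542395
upper n 163 ctr [ 0.5598 -0.3832] med [ 0.5582 -0.38    0.0779] size [36.  32.7] ang 49.2 pix [447. 200.] stripdir -3.1501731066112284
```

View pics/m.png

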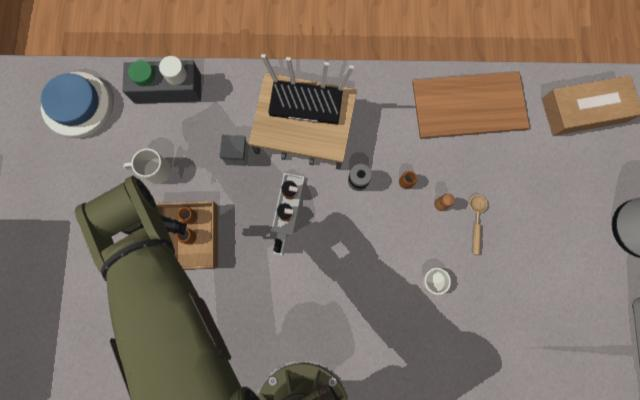

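```bash
python3 -m creep '85 0 52.2 -24.9 0 0 0;85 0 52.2 -24.9 0 0 0;85 0 52.2 -24.9 0 0 0;85 0 52.2 -24.9 0 0 0;85 0 52.2 -24.9 0 0 0;85 0 52.2 -24.9 0 0 0;85 0 52.2 -24.9 0 0 0;85 0 52.2 -24.9 0 0 0;85 0 52.2 -24.9 0 0 0;85 0 52.2 -24.9 0 0 0;85 0 52.2 -24.9 0 0 0;85 50 0 0 0 0 0'; python3 -m creep '85 50 0 0 0 0 0; 85 0 0 0 0 0 0;85 0 0 0 0 0 0'; python3 wl2.py w15.png
python3 - <<'E'
from go import *
go(.6242,-.2868,.012)
E
```

```text
time: 38.1
tcp_pos: [0.6231, -0.2914, 0.1768]
tcp_rot: [0.706, -0.066, -0.703, -0.064]
contact_force: [1.3, -0.5, -1.7]
grip_width: 0.0848
time: 38.48
tcp_pos: [0.6229, -0.2872, 0.128]
tcp_rot: [0.705, -0.064, -0.704, -0.063]
contact_force: [0.1, 0.1, 1.3]
grip_width: 0.0851
38.525
rec 0.8 [ 0.627 -0.291  0.047]
ctr 773.0 -112.6 rad 15.0 pix [ 7. 39.] n 454
ctr 734.2 -106.4 rad 23.7 pix [20. 99.] n 770
ctr 626.2 -288.4 rad 19.2 pix [321. 208.] n 904
ctr 666.9 -92.9 rad 10.0 pix [ 53. 200.] n 323
ctr 629.8 -157.2 rad 29.2 pix [163. 220.] n 646
ctr 571.0 -382.8 rad 15.1 pix [449. 250.] n 189
t 38.58 tcp [ 0.6231 -0.2873  0.1289] yaw_y -100.28 tilt [ 0.003 -0.002 -1.   ] q [-27.8  39.6  68.1  -0.   72.2  72.5] w 0.0849 F [ 0.2 -0.3  0.3]
then shift tool mm: [116.9  -0.8  -0.6] horiz rows 1.8699409587598512
```

View pics/w15.png

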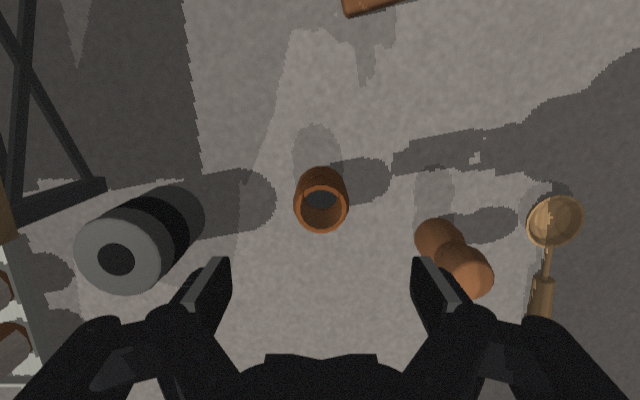

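```bash
python3 -m creep '85 45 0 0 0 0 0;85 45 0 0 0 0 0;85 25 0 0 0 0 0;85 0 0 0 0 0 0;36 0 0 0 0 0 0;36 0 0 0 0 0 0;36 0 0 0 0 0 0;36 0 0 0 0 0 0;36 -20 0 0 0 0 0;36 -55 0 0 0 0 0;36 -60 0 0 0 0 0;36 -55 0 0 0 0 0' 60
python3 - <<'E'
from go import *
go(.403,.324,.2)
E
```

```text
time: 40.08
tcp_pos: [0.6221, -0.287, 0.2053]
tcp_rot: [0.705, -0.064, -0.704, -0.063]
contact_force: [0.5, -0.3, -1.1]
grip_width: 0.0428
t 40.08 tcp [ 0.6221 -0.287   0.2053] yaw_y -100.29 tilt [ 0.002 -0.001 -1.   ] q [-27.8  36.   63.6  -0.   80.3  72.5] w 0.0428 F [ 0.5 -0.3 -1.1]
then shift tool mm: [   4.3 -562.   324.8] horiz rows 10.385507388154817
```

```bash
python3 -m creep '36 0 -51.1 29.5 0 0 0;36 0 -51.1 29.5 0 0 0;36 0 -51.1 29.5 0 0 0;36 0 -51.1 29.5 0 0 0;36 0 -51.1 29.5 0 0 0;36 0 -51.1 29.5 0 0 0;36 0 -51.1 29.5 0 0 0;36 0 -51.1 29.5 0 0 0;36 0 -51.1 29.5 0 0 0;36 0 -51.1 29.5 0 0 0;36 0 -51.1 29.5 0 0 0;36 0 0 0 -9 0 0'; python3 -m creep '36 0 0 0 0 0 0'
python3 - <<'E'
from go import *
go(.403,.324,.022)
shot('wrist','w16.png')
E
```

```text
time: 41.58
tcp_pos: [0.4018, 0.327, 0.2025]
tcp_rot: [0.707, -0.005, -0.707, -0.006]
contact_force: [0.5, -0.1, -0.5]
grip_width: 0.0429
time: 41.7
tcp_pos: [0.4032, 0.3243, 0.2023]
tcp_rot: [0.707, -0.008, -0.707, -0.008]
contact_force: [0.0, 0.1, -0.9]
grip_width: 0.0429
t 41.7 tcp [0.4032 0.3243 0.2023] yaw_y -91.27 tilt [ 0.001  0.001 -1.   ] q [ 34.8  14.5  94.6  -0.   70.9 126. ] w 0.0429 F [ 0.   0.1 -0.9]
then shift tool mm: [180.3   0.4   0.3] horiz rows 2.885200503998648
```

View pics/w16.png

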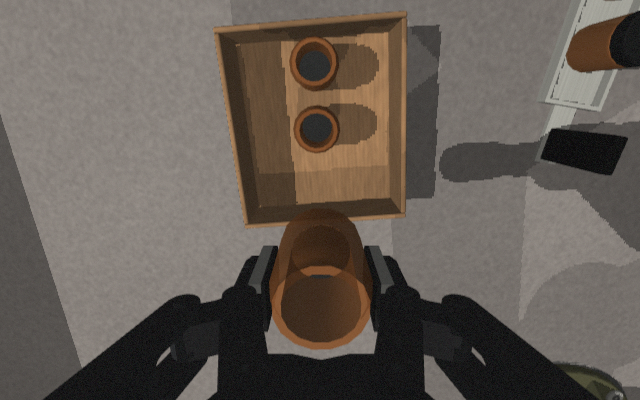

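```bash
python3 -m creep '36 60 0 0 0 0 0;36 55 0 0 0 0 0;36 40 0 0 0 0 0;36 15 0 0 0 0 0;36 5 0 0 0 0 0;36 0 0 0 0 0 0;60 0 0 0 0 0 0;60 0 0 0 0 0 0;60 0 0 0 0 0 0;60 -30 0 0 0 0 0;60 -60 0 0 0 0 0;70 -60 0 0 0 0 0'; python3 -m creep '85 -50 0 0 0 0 0;85 0 0 0 0 0 0'
python3 - <<'E'
from go import *
shot('wrist','w17.png')
go(.432,.073,.23)
E
python3 meas.py | grep upper; python3 tray.py top t2.png
```

```text
time: 43.25
tcp_pos: [0.4032, 0.3238, 0.1781]
tcp_rot: [-0.707, 0.008, 0.707, 0.008]
contact_force: [0.5, 0.3, 0.0]
grip_width: 0.0703
time: 43.5
tcp_pos: [0.4044, 0.3247, 0.2303]
tcp_rot: [0.709, -0.007, -0.705, -0.009]
contact_force: [-0.4, 0.0, 0.3]
grip_width: 0.0853
t 43.55 tcp [0.4037 0.3242 0.2276] yaw_y -91.29 tilt [ 0.002  0.002 -1.   ] q [ 34.7  13.2  92.7   0.   73.9 126. ] w 0.0849 F [ 0.1 -0.2 -1. ]
then shift tool mm: [ -2.7 250.5 -33.9] horiz rows 4.045361586754292
upper n 437 ctr [ 0.6247 -0.1479] med [ 0.6211 -0.1467  0.0843] size [58.9 58.7] ang 28.2 pix [360. 175.] stripdir 106.40361514114882
upper n 162 ctr [ 0.5597 -0.3828] med [ 0.5586 -0.3799  0.0781] size [35.1 32.7] ang 49.6 pix [447. 200.] stripdir 2.8178190919135284
[(0.71, np.int64(900))]
[0.00019337 0.00323455 0.00569922 0.0127771  0.07890744]
((534.4312133789062, 54.627716064453125), (59.974246978759766, 213.35943603515625), 79.67351531982422)
riser x range [-245.72158568  -37.36668416] y range [-29.93207308  28.95704329]
-220 [-26.4  28.1] 0.0072
-200 [-28.5  28.4] 0.0055
-180 [-29.5  27.9] 0.0057
-140 [-29.9  -7.5] 0.0058
-120 [-29.6  -2.5] 0.0061
-100 [-29.8 -19.5] 0.0077
-80 [-30.   29.1] 0.0069
-60 [-29.7  28.9] 0.006
```

View pics/w17.png

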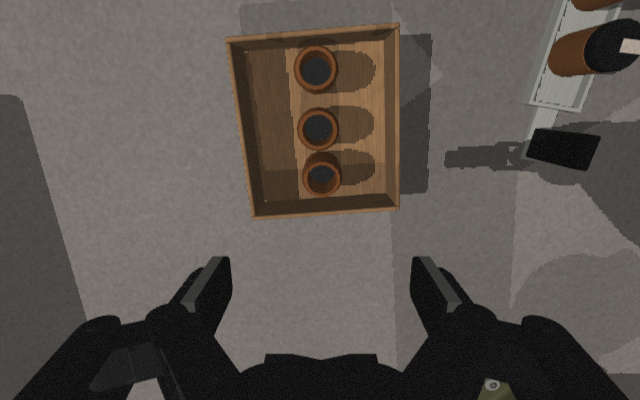

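View pics/t2.png

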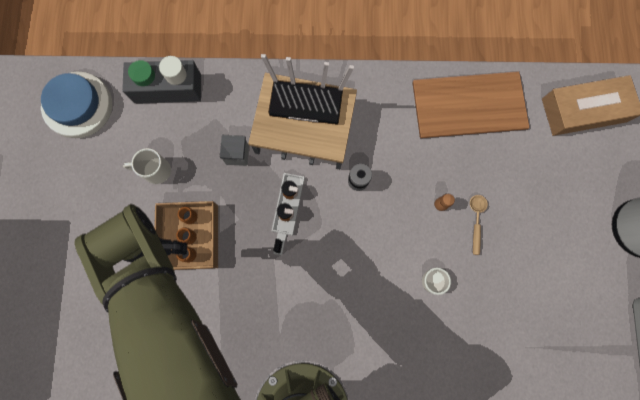

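```bash
python3 -m creep '85 0 0 0 9 0 0;85 0 0 0 0 0 0';python3 - <<'E'
from go import *
go(.424,.0744,.16,-100.3,True)
E
```

```text
time: 43.95
tcp_pos: [0.4032, 0.3238, 0.2251]
tcp_rot: [-0.704, 0.064, 0.705, 0.063]
contact_force: [-1.0, -0.3, -0.3]
grip_width: 0.0851
t 43.95 tcp [0.4032 0.3238 0.2251] yaw_y -100.25 tilt [-0.002 -0.001 -1.   ] q [ 34.7  13.4  92.8   0.   73.9 135. ] w 0.0851 F [-1.  -0.3 -0.3]
turn first (deg tool): [ 0.05  0.08 -0.08] rows 0.007796808586741621
then shift tool mm: [ 65.1 241.7 -65.1] horiz rows 4.138020262690004
```

```bash
python3 -m creep '85 0 48.3 -13 0 0 0;85 0 48.3 -13 0 0 0;85 0 48.3 -13 0 0 0;85 0 48.3 -13 0 0 0;85 0 48.3 -13 0 0 0;85 0 0 0 0 0 0;85 35 0 0 0 0 0;85 30 0 0 0 0 0;85 0 0 0 0 0 0'
python3 - <<'E'
from go import *
shot('wrist','w18.png')
go(.424,.0744,.052,-100.3,True)
E
```

```text
time: 45.08
tcp_pos: [0.4232, 0.0754, 0.1596]
tcp_rot: [-0.703, 0.063, 0.706, 0.062]
contact_force: [0.8, 0.5, 1.3]
grip_width: 0.0849
t 45.12 tcp [0.424  0.0754 0.1611] yaw_y -100.16 tilt [-0.002 -0.    -1.   ] q [  5.2   6.4 110.1   0.   63.5 105.4] w 0.0847 F [-0.3  0.2  1. ]
turn first (deg tool): [ 0.14  0.09 -0.02] rows 0.013425821407882397
then shift tool mm: [109.1   0.9  -0.2] horiz rows 1.74637212980089
```

View pics/w18.png

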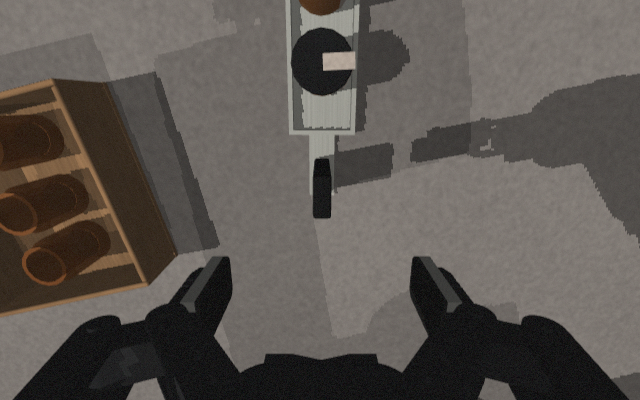

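```bash
python3 -m creep '85 45 0.9 0 0 0 0;85 45 0 0 0 0 0;85 19 0 0 0 0 0;85 0 0 0 0 0 0;10 0 0 0 0 0 0;10 0 0 0 0 0 0;10 0 0 0 0 0 0;10 0 0 0 0 0 0;10 0 0 0 0 0 0' 70; python3 -m creep '10 0 0 -3 0 0 0;10 0 0 -5 0 0 0;10 0 0 -8 0 0 0;10 0 0 -10 0 0 0;10 0 0 -10 0 0 0;10 0 0 -10 0 0 0;10 0 0 -10 0 0 0;10 0 0 -10 0 0 0;10 0 0 -8 0 0 0;10 0 0 -5 0 0 0;10 0 0 -3 0 0 0;10 0 0 0 0 0 0'; python3 wlook.py w19.png
python3 - <<'E'
from go import *
shot('side','s2.png')
x,y=riser(-.032-.008,0);go(x,y,.052,-100.3,True)
E
```

```text
time: 46.25
tcp_pos: [0.4243, 0.074, 0.0528]
tcp_rot: [0.704, -0.063, -0.704, -0.063]
contact_force: [-1.6, 1.0, 7.6]
grip_width: 0.0126
time: 47.75
tcp_pos: [0.504, 0.0595, 0.0528]
tcp_rot: [-0.704, 0.063, 0.705, 0.063]
contact_force: [-11.7, 2.6, 12.6]
grip_width: 0.0128
47.8
ctr 526.5 55.0 rad 7.0 z 0.0646 pix [320. 226.] n 454 strip axis/offset dir None
ctr 516.3 70.9 rad 6.7 z 0.066 pix [291. 256.] n 390 strip axis/offset dir None
ctr 511.0 43.6 rad 6.5 z 0.0661 pix [350. 256.] n 375 strip axis/offset dir None
ctr 463.2 245.3 rad 16.8 z 0.0576 pix [ 11. 382.] n 572 strip axis/offset dir None
t 47.85 tcp [0.504  0.0595 0.0528] yaw_y -100.28 tilt [-0.002  0.    -1.   ] q [  2.6  25.  103.    0.   52.1 102.9] w 0.0128 F [-10.4   2.6  12.6]
turn first (deg tool): [ 0.02  0.1  -0.01] rows 0.009647375343987701
then shift tool mm: [   0.8   -0.7 -134.1] horiz rows 2.14630934473032
```

View pics/w19.png

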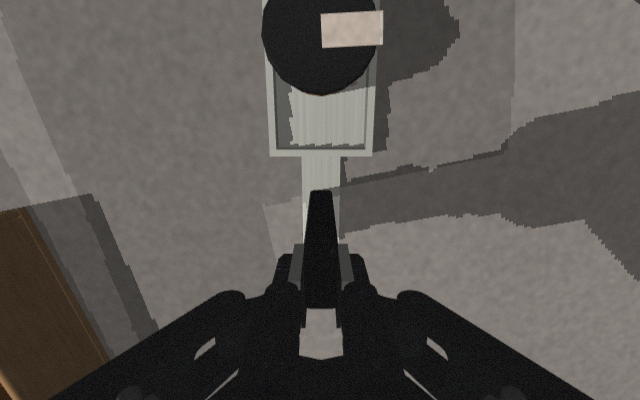

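View pics/s2.png

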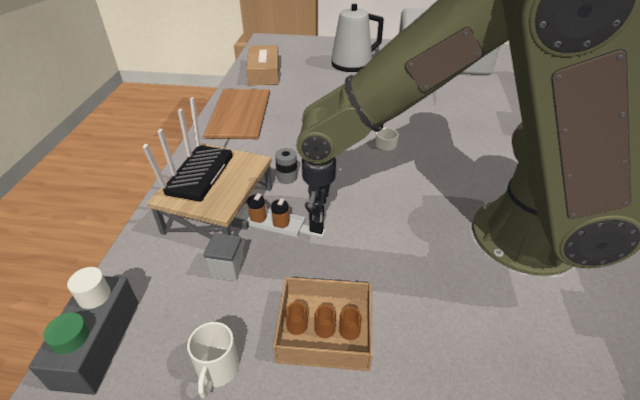

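```bash
python3 -m creep '10 0 -0.3 -3 0 0 0;10 0 -0.4 -5 0 0 0;10 0 0 -8 0 0 0;10 0 0 -10 0 0 0;10 0 0 -10 0 0 0;10 0 0 -10 0 0 0;10 0 0 -10 0 0 0;10 0 0 -10 0 0 0;10 0 0 -8 0 0 0;10 0 0 -5 0 0 0;10 0 0 -3 0 0 0;10 0 0 0 0 0 0'
python3 - <<'E'
from go import *
shot('side','s3.png')
x,y=riser(-.032-.008,0);go(x,y,.052,-100.3,True)
E
```

```text
time: 49.35
tcp_pos: [0.5851, 0.0455, 0.0528]
tcp_rot: [-0.704, 0.063, 0.705, 0.063]
contact_force: [-8.4, 2.0, 10.0]
grip_width: 0.0131
t 49.4 tcp [0.5851 0.0455 0.0528] yaw_y -100.28 tilt [-0.001  0.    -1.   ] q [  0.9  33.3  89.7   0.   57.1 101.1] w 0.0134 F [-8.  2.  9.]
turn first (deg tool): [0.02 0.07 0.  ] rows 0.006700276275191115
then shift tool mm: [  0.8   0.1 -51.9] horiz rows 0.8299764911735749
```

View pics/s3.png

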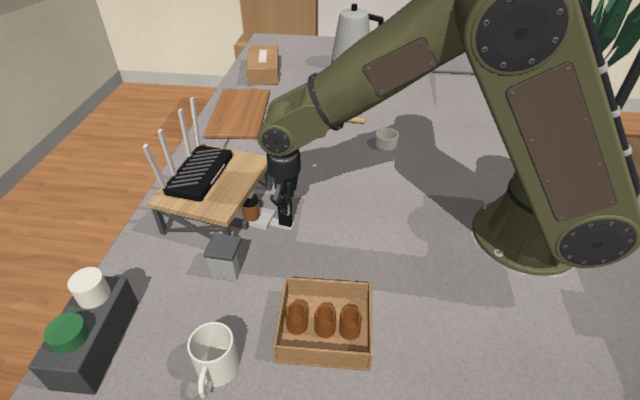

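```bash
python3 -m creep '10 0 0 -3 0 0 0;10 0 0 -6 0 0 0;10 0 0 -8 0 0 0;10 0 0 -8 0 0 0;10 0 0 -8 0 0 0;10 0 0 -6 0 0 0;10 0 0 -4 0 0 0;10 0 0 -2 0 0 0;10 0 0 -1.5 0 0 0;10 0 0 0 0 0 0';python3 -m creep '10 0 0 -2 0 0 0;10 0 0 -1 0 0 0;10 0 0 0 0 0 0'
python3 - <<'E'
from go import *
shot('side','s4.png');shot('wrist','w20.png')
x,y=riser(-.032-.008,0);go(x,y,.052,-100.3,True)
E
```

```text
time: 50.65
tcp_pos: [0.6307, 0.0373, 0.0528]
tcp_rot: [-0.704, 0.063, 0.705, 0.063]
contact_force: [-9.2, 1.8, 9.2]
grip_width: 0.0127
time: 51.02
tcp_pos: [0.6336, 0.0367, 0.0528]
tcp_rot: [-0.704, 0.063, 0.705, 0.063]
contact_force: [-10.7, 2.2, 9.9]
grip_width: 0.0128
t 51.12 tcp [0.6336 0.0368 0.0528] yaw_y -100.28 tilt [-0.002  0.    -1.   ] q [  0.   38.5  80.9   0.   60.7 100.3] w 0.013 F [-10.4   2.6   9.1]
turn first (deg tool): [ 0.02  0.1  -0.  ] rows 0.009747124119433027
then shift tool mm: [ 0.8  0.1 -2.6] horiz rows 0.04384670231307181
```

View pics/w20.png

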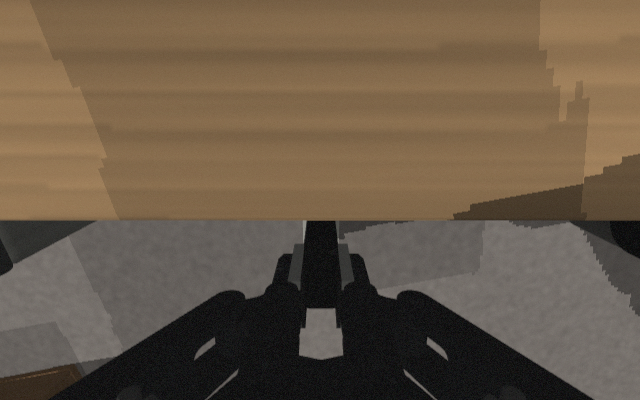

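```bash
python3 -m creep '10 0 0 -1 0 0 0;10 0 0 -1 0 0 0;10 0 0 0 0 0 0';python3 -m creep '10 0 0 -1 0 0 0;10 0 0 0 0 0 0';python3 -m creep '10 0 0 -1 0 0 0;10 0 0 0 0 0 0'
```

```text
time: 51.5
tcp_pos: [0.6356, 0.0364, 0.0528]
tcp_rot: [-0.704, 0.063, 0.705, 0.063]
contact_force: [-9.6, 2.8, 9.8]
grip_width: 0.0127
time: 51.75
tcp_pos: [0.6365, 0.0362, 0.0528]
tcp_rot: [-0.704, 0.063, 0.705, 0.063]
contact_force: [-10.5, 1.7, 10.3]
grip_width: 0.013
time: 52.0
tcp_pos: [0.6374, 0.0361, 0.0528]
tcp_rot: [-0.703, 0.063, 0.705, 0.063]
contact_force: [-12.1, 1.9, 11.4]
grip_width: 0.0127
```

```bash
python3 -m creep '10 0 0 -1 0 0 0;10 0 0 0 0 0 0';python3 -m creep '10 0 0 -1 0 0 0;10 0 0 0 0 0 0'; python3 -m creep '10 0 0 -1 0 0 0;10 0 0 0 0 0 0'
```

```text
time: 52.25
tcp_pos: [0.6374, 0.0361, 0.0528]
tcp_rot: [-0.702, 0.063, 0.706, 0.063]
contact_force: [-22.2, 2.7, 16.0]
grip_width: 0.0129
time: 52.5
tcp_pos: [0.6374, 0.0361, 0.0528]
tcp_rot: [-0.702, 0.063, 0.707, 0.063]
contact_force: [-32.2, 3.3, 22.4]
grip_width: 0.0131
time: 52.75
tcp_pos: [0.6374, 0.0361, 0.0528]
tcp_rot: [-0.701, 0.063, 0.708, 0.063]
contact_force: [-41.5, 4.7, 29.0]
grip_width: 0.0128
```

```bash
python3 -m creep '10 0 0 3 0 0 0;10 0 0 0 0 0 0'; python3 -m creep '40 0 0 0 0 0 0;60 0 0 0 0 0 0;60 0 0 0 0 0 0;60 0 0 0 0 0 0;60 -20 0 0 0 0 0;60 -40 0 0 0 0 0;60 -50 0 8 0 0 0;60 -60 0 30 0 0 0;60 -20 0 50 0 0 0;60 0 0 60 0 0 0;60 0 0 60 0 0 0;60 0 0 0 0 0 0'; python3 meas.py
python3 - <<'E'
from go import *
shot('side','s5.png');shot('wrist','w21.png');go()
E
```

```text
time: 53.0
tcp_pos: [0.6374, 0.0361, 0.0528]
tcp_rot: [-0.704, 0.063, 0.705, 0.063]
contact_force: [-11.0, 1.5, 10.8]
grip_width: 0.0127
time: 54.5
tcp_pos: [0.4328, 0.073, 0.2399]
tcp_rot: [0.705, -0.063, -0.704, -0.063]
contact_force: [0.3, 0.7, 1.3]
grip_width: 0.0599
t 54.55 table z 0.5058
board n 4190 ctr [0.7788 0.0104] med [0.7343 0.0135 0.1078] size [260.6 211.8] ang 79.6 pix [302. 128.] stripdir 166.21880955527732
board n 63 ctr [0.8902 0.0686] med [0.889  0.0671 0.1076] size [38.7 14.3] ang 80.5 pix [283.  77.] stripdir -110.92573358555148
board n 90 ctr [ 8.778e-01 -6.000e-04] med [0.8794 0.0018 0.108 ] size [70.7 11.7] ang 80.9 pix [307.  81.] stripdir 65.21585974909135
board n 28 ctr [ 0.8691 -0.0669] med [ 0.869  -0.0657  0.108 ] size [36.5  6.4] ang 80.6 pix [331.  85.] stripdir None
handle n 70 ctr [0.6443 0.0353] med [0.6423 0.0347 0.0799] size [13.8 33.6] ang 78.9 pix [293. 167.] stripdir None
upper n 27 ctr [ 0.6593 -0.0801] med [ 0.6591 -0.088   0.0889] size [35.7  7.3] ang 81.8 pix [337. 162.] stripdir None
upper n 437 ctr [ 0.6248 -0.1483] med [ 0.6211 -0.1468  0.0843] size [59.8 58.8] ang 29.3 pix [360. 175.] stripdir 122.17971837539216
upper n 163 ctr [ 0.5604 -0.3831] med [ 0.5591 -0.3802  0.0779] size [34.8 33.2] ang 58.6 pix [447. 200.] stripdir 3.308459611736043
boxrim n 574 ctr [0.4569 0.326 ] med [0.4585 0.3411 0.0591] size [180.2 161. ] ang 2.9 pix [181. 234.] stripdir 30.281171190066072
boxrim n 100 ctr [0.513  0.3259] med [0.5127 0.3245 0.0584] size [39.  38.5] ang 15.2 pix [185. 214.] stripdir None
boxrim n 110 ctr [0.4562 0.3249] med [0.4559 0.3237 0.0577] size [40.6 39.4] ang 28.4 pix [184. 235.] stripdir None
boxrim n 104 ctr [0.4068 0.3243] med [0.4073 0.3215 0.058 ] size [39.1 40.1] ang 55.0 pix [184. 253.] stripdir None
t 54.65 tcp [0.4363 0.0725 0.2394] yaw_y -100.3 tilt [ 0.002  0.    -1.   ] q [  4.7   2.8 102.9  -0.   74.1 105. ] w 0.06 F [ 0.2  0.  -0.2]
```

View pics/w21.png

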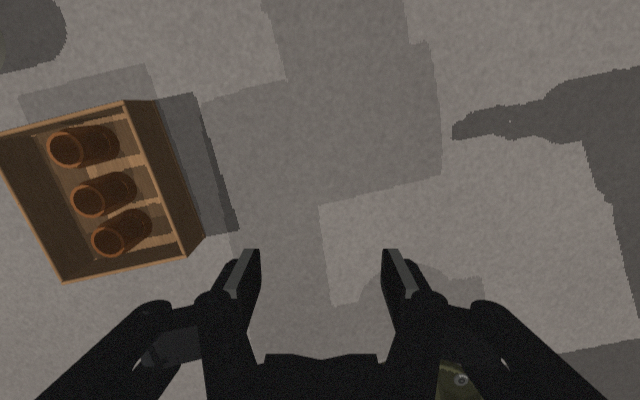

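View pics/s5.png

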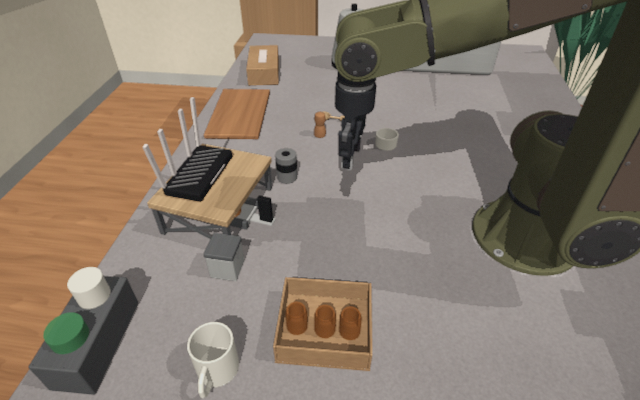

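Top view puts the handle at tray x ≈ 93 mm, i.e. home. The jars are hidden, so I'll tilt the wrist camera to look under the shelf.

```bash
python3 -m creep '60 0 0 0 0 10 0;60 0 0 0 0 10 0;60 0 0 0 0 10 0;60 0 0 0 0 10 0;60 0 0 0 0 10 0;60 0 0 0 0 10 0;60 0 0 0 0 0 0'
python3 - <<'E'
from go import *
shot('wrist','w22.png');go()
E
```

```text
time: 55.52
tcp_pos: [0.4389, 0.01, 0.2427]
tcp_rot: [0.955, -0.068, -0.289, -0.003]
contact_force: [0.4, 0.7, 1.0]
grip_width: 0.06
t 55.58 tcp [0.4394 0.0112 0.2434] yaw_y -97.6 tilt [ 0.823 -0.129 -0.553] q [  1.5 -19.1 136.6 -53.1  10.8 146.1] w 0.0597 F [-0.2  0.3  0.5]
```

View pics/w22.png

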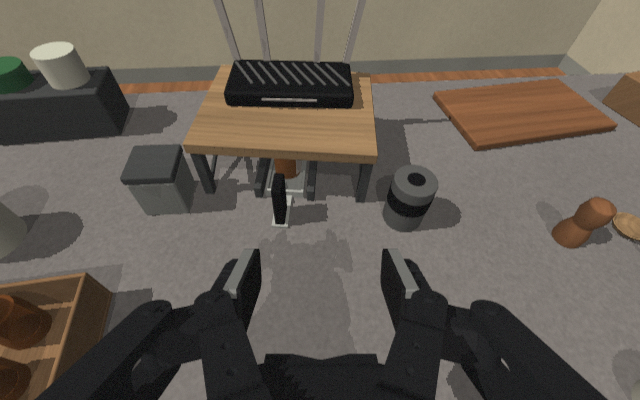

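Run:
```python
import cv2
im=cv2.imread('pics/w22.png'); cv2.imwrite('pics/w22c.png',cv2.resize(im[130:250,220:360],None,fx=5,fy=5,interpolation=cv2.INTER_CUBIC))
from go import *
st,M=state(); print(M.T@np.array([0,0,-1.]))
```

```text
[ 0.5534446  -0.03357748  0.83220888]
```

View pics/w22c.png

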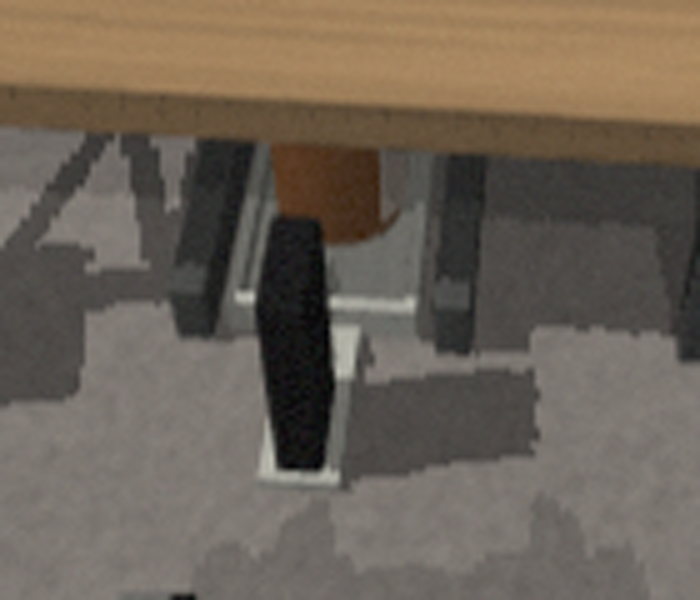

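```bash
python3 -m creep '60 0 0 0 0 -10 0;60 0 0 0 0 -10 0;60 0 0 0 0 -10 0;60 0 0 0 0 -10 0;60 0 0 0 0 -10 0;60 0 0 0 0 -10 0;60 0 0 0 0 0 0';python3 - <<'E'
from go import *
go(.46,-0.03,.22,79.7,True)
E
```

```text
time: 56.45
tcp_pos: [0.4424, 0.0044, 0.2444]
tcp_rot: [0.728, -0.077, -0.681, -0.035]
contact_force: [-0.5, 0.5, -0.8]
grip_width: 0.0599
t 56.45 tcp [0.4424 0.0044 0.2444] yaw_y -99.21 tilt [ 0.062 -0.064 -0.996] q [ -2.2   0.7 104.5  -3.7  71.1  98. ] w 0.0599 F [-0.5  0.5 -0.8]
turn first (deg tool): [-178.63    4.73   -6.42] rows 16.69404097321401
then shift tool mm: [ 24.4 -30.7  23.5] horiz rows 0.731215751802639
```

```bash
python3 -m creep '60 0 0 0 -10.6 0 0;60 0 0 0 -10.6 0 0;60 0 0 0 -10.6 0 0;60 0 0 0 -10.6 0 0;60 0 0 0 -10.6 0 0;60 0 0 0 -10.6 0 0;60 0 0 0 -10.6 0 0;60 0 0 0 -10.6 0 0;60 0 0 0 -10.6 0 0;60 0 0 0 -10.6 0 0;60 0 0 0 -10.6 0 0;60 0 0 0 -10.6 0 0';python3 -m creep '60 0 0 0 -10.6 0 0;60 0 0 0 -10.6 0 0;60 0 0 0 -10.6 0 0;60 0 0 0 0 0 0'
python3 - <<'E'
from go import *
go(.46,-0.03,.22,79.7,True)
E
```

```text
time: 57.95
tcp_pos: [0.4408, 0.0044, 0.2448]
tcp_rot: [0.354, 0.575, -0.369, 0.639]
contact_force: [0.4, -0.3, -0.2]
grip_width: 0.06
time: 58.45
tcp_pos: [0.4408, 0.0042, 0.2447]
tcp_rot: [0.168, 0.653, -0.2, 0.711]
contact_force: [0.7, 1.1, 0.1]
grip_width: 0.0602
t 58.45 tcp [0.4408 0.0042 0.2447] yaw_y 59.77 tilt [ 0.066 -0.065 -0.996] q [ -2.2   0.3 104.9  -3.8  70.9 -60.9] w 0.0602 F [0.7 1.1 0.1]
turn first (deg tool): [-19.86   4.88   2.21] rows 1.8559266025945709
then shift tool mm: [ 24.7 -30.2  25. ] horiz rows 0.741506870704944
```

```bash
python3 -m creep '60 0 0 0 -9.6 1.2 0.5;60 0 0 0 -9.6 1.2 0.5;60 0 0 0 -9.6 1.2 0.5;60 0 0 0 -9.6 1.2 0.5;60 0 0 0 0 0 0'
python3 - <<'E'
from go import *
go(.50,-0.024,.15,98,True)
E
```

```text
time: 59.08
tcp_pos: [0.4409, 0.0037, 0.2445]
tcp_rot: [-0.054, 0.709, 0.043, 0.702]
contact_force: [1.0, 0.0, 1.1]
grip_width: 0.0597
t 59.08 tcp [0.4409 0.0037 0.2445] yaw_y 97.94 tilt [-0.009 -0.016 -1.   ] q [  -3.7    2.7  102.3   -1.    75.4 -101.4] w 0.0597 F [1.  0.  1.1]
turn first (deg tool): [-0.06 -0.64  0.85] rows 0.07983016593258277
then shift tool mm: [ 94.5 -35.6  54.7] horiz rows 1.8380351380062685
```

```bash
python3 -m creep '60 40 -18 27 0 0 0;60 40 -17 27 0 0 0;60 0 0 0 0 -9 0;60 0 0 0 0 -9 0;60 0 0 0 0 -9 0;60 0 0 0 0 -9 0;60 0 0 0 0 -9 0;60 0 0 0 0 0 0'
python3 - <<'E'
from go import *
shot('wrist','w23.png');go(.50,-0.024,.11)
im=cv2.imread('pics/w23.png');cv2.imwrite('pics/w23r.png',cv2.rotate(im,cv2.ROTATE_180))
E
```

```text
time: 60.08
tcp_pos: [0.4993, -0.0137, 0.1767]
tcp_rot: [-0.033, 0.396, 0.053, 0.916]
contact_force: [1.1, -0.5, 0.2]
grip_width: 0.0598
t 60.12 tcp [ 0.4999 -0.014   0.1769] yaw_y 97.45 tilt [ 0.679  0.071 -0.731] q [ -11.7   -1.4  126.3   42.4   17.9 -146. ] w 0.0602 F [ 0.3 -0.4  0.5]
then shift tool mm: [ 48.3  -8.4 -46.7] horiz rows 1.082844982495749
```

View pics/w23r.png

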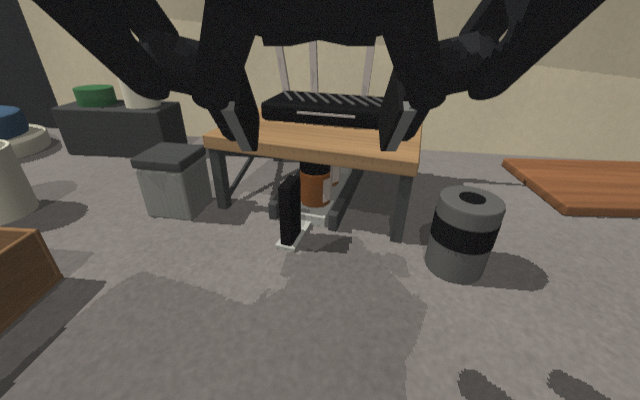

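Run:
```python
import cv2
im=cv2.imread('pics/w23r.png'); cv2.imwrite('pics/w23c.png',cv2.resize(im[140:250,250:400],None,fx=5,fy=5,interpolation=cv2.INTER_CUBIC))
```

```text
(no output)
```

View pics/w23c.png

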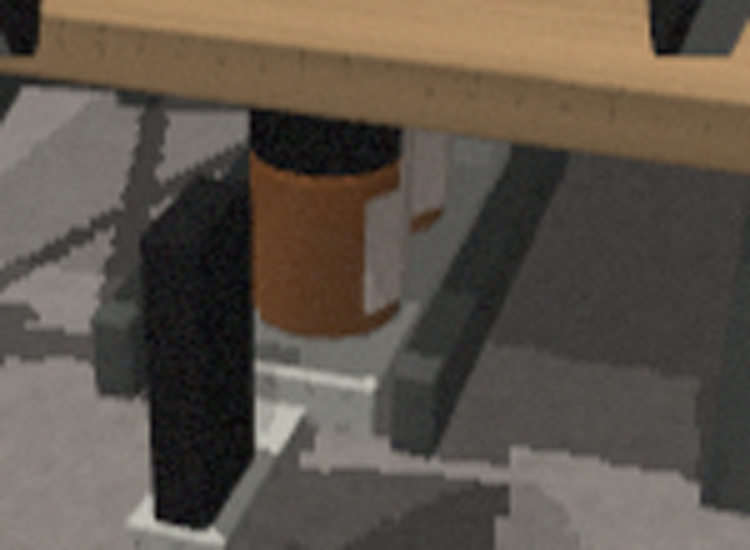

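Looking under the shelf, both jars stand upright in the tray. Both labels show on the right-hand, reader side: pixels near (328,192) and (335,175). The tray lies between its rails and the gripper touches nothing, so I'm handing in.

Run:
```python
from plant import r
print(r.hand_in())
```

```text
the job is handed in; nothing more can be done
None
```

The job is done and handed in at about 60 s of the 210 s. `hand_in` gave no verdict, so what follows is from my own checks.

**What I did:** I pulled the tray about 190 mm out. I stood both lidded jars in it with their labels turned to the tray's right (-y), where the reader stands. I put the three empties in the box, then slid the loaded tray in until it met the stop. There the force rose to about 50 N while the tray stayed put. I relaxed the push and let go.

**Last checks:**
- **Tray:** the top view puts its origin at about 93 mm in the shelf's frame (home is 93 mm). It is about 1 mm off sideways and within about 1° of straight.
- **Jars:** a wrist picture under the shelf shows both upright, labels on the reader's side. I measured the label angles only before the push. The readings scattered by up to 9° around square, and the limit is about 22°. The far jar is mostly hidden behind the near one, so I saw only its label and lower edge.
- **Empties:** all three stand in the box.
- **Bystanders:** the mill re-measured within 1 mm of its start. The tin, mug, ramekin and spoon I checked only by eye, and they looked unmoved.
- **Contact:** the gripper was clear of everything at hand-in.

**What did not go to plan:** both times I tilted the wrist camera to look under the shelf, the last joint came right up to its range limit (about 146°). The arm then stopped up to 60 mm to the side of the pose I had commanded. It touched nothing. I saw no knocked jar and no slackened grip.

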